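Set the fence on a stamping die and hover the punch over its opening

TASK

Set up the stamping die: lay the straightedge on the bench flush against the die block's near long face, roughly centred on it, and let go of it. Then pick up the punch with the rectangular foot, lift it clear above the soldering stand that stands in between, and bring it over the die. Finish while still holding it upright, hovering about a centimetre above the rectangular opening, centred and square with it and not touching, ready to be lowered; never let the punch touch the die, and leave the soldering stand, the jar, the plaster block and the round-footed punch where they are.

Things in the scene. Friction and masses are not known exactly. Their poses are not given: they have to be found in the camera images.
- die: steel die block screwed to the bench (cannot move), 80 (x) x 100 (y) x 22 (z) mm, with a rectangular opening, 28 (x) x 48 (y) mm and 18 mm deep, in the middle of its top. Stands on the left half of the bench. Origin: centre of its underside, on the bench. x points away from the robot (turned by up to 0.3 rad), y along its long side and the opening's long side, z up. Its near long face is the one at x = -40 mm
- die_mouth (a point): centre of the die's opening, at the level of the die's top face (22 mm above the bench)
- straightedge: steel straightedge standing on the bench: a bar 150 (x) x 14 (y) x 18 (z) mm with an upright dark grip in its middle, 40 (x) x 12 (y) mm, from 17 mm to 63 mm above its underside. Loose, 0.3 kg. Origin: centre of its underside; x along its length, z up; both long sides are alike. Starts on the right half of the bench with its length roughly pointing away from the robot
- punch: the punch with the rectangular foot, loose, about 0.3 kg, standing upright on the right half of the bench: steel foot 24 (x) x 44 (y) x 30 (z) mm, above it a round collar 30 mm across up to 35 mm, then a square dark handle 24 x 24 mm (sides along x and y) up to 83 mm, with a small button on top, 85 mm in all. Origin: centre of the foot's underside; z up. A half turn about z makes no difference
- round_punch: another punch, to be left alone: same handle and height, but a round foot 34 mm across. Stands upright on the right half of the bench. Origin: centre of its underside
- soldering_stand: small soldering stand, 206 (x) x 60 (y) mm and 79 mm high, with a round weighted foot at the end near the robot and a clip arm slanting up away from it, loose, between the die and the punches; to be left alone. Origin: centre of its underside, z up
- jar: small white jar with a lid, 46 mm across, 41 mm high, loose, at the back, behind the die; to be left alone. Origin: centre of its underside
- plaster: white plaster block, 48 (x) x 71 (y) x 42 (z) mm, loose, at the back right; to be left alone. Origin: centre of its underside
Mind the look-alikes: they are no part of the job. Leave any blue look-alike of the punch alone.

How it is judged:
On the way, in this order (a step that is already met when the one before it is completed fails the run):
1. the straightedge lies flush against the die's near long face and is let go (x of straightedge in the frame of die between -0.05 and -0.044 m and y of straightedge in the frame of die between -0.025 and 0.025 m and angle between the x axis of straightedge and the y axis of die, either way round below 0.03 rad and height (world z) of straightedge below 0.003 m and angle between straightedge's own z axis and vertical below 0.05 rad and contact force between straightedge and the fingers below 0.1 N), for 0.2 s.
2. the punch is lifted clear above the soldering stand's height (height (world z) of punch above 0.08 m and contact force between punch and the fingers above 0.5 N), for 0.1 s.
At the end, for the whole second after the job is handed in: Straightedge free on the bench at the near face: gap under 3 mm, parallel to 0.03 rad, centred to 25 mm. Punch held still, tilt under 0.07 rad, underside 3 to 18 mm above the die's top, within 4 mm of the opening's centre, square to 0.07 rad, touching neither die nor straightedge (all of step 1 and contact force between straightedge and the arm below 0.1 N and z of punch in the frame of die_mouth between 0.003 and 0.018 m and horizontal distance between punch and die_mouth below 0.004 m and angle between the y axis of punch and the y axis of die, either way round below 0.07 rad and angle between punch's own z axis and vertical below 0.07 rad and linear speed of punch below 0.01 m/s and contact force between punch and the fingers above 0.5 N and contact force between punch and die below 0.1 N and contact force between punch and straightedge below 0.1 N); the arm keeps its last pose, push and grip.
It fails at once if the punch touches the die (contact force between punch and die above 0.5 N).
It fails at once if the soldering stand is disturbed (distance of soldering_stand from where it was at the start of the episode above 0.02 m).
It fails at once if the jar is disturbed (distance of jar from where it was at the start of the episode above 0.02 m).
It fails at once if the plaster block is disturbed (distance of plaster from where it was at the start of the episode above 0.02 m).
It fails at once if the round-footed punch is disturbed (distance of round_punch from where it was at the start of the episode above 0.02 m or angle between round_punch's own z axis and vertical above 0.3 rad).
It also fails if it takes over 64 s, if anything falls off the work surface, if the arm or the gripper's body presses on something with over 40 N, if the wrist force passes 120 N, or if a joint passes its speed limit or range.

ROBOT

A 7-joint arm with a two-finger parallel gripper is mounted at the origin on a cart in front of the work surface, level with it; the furniture and walls round the work are solid. World frame = base frame: x ahead of the robot, y to its left, z up, the work surface at z = 0. Lengths are in m, angles in rad, forces in N, time in s.
With the tool pointing down it reaches from about 0.4 to 0.85 m from the base axis. Payload 10.4 kg.
Tool frame: the origin (TCP) lies at the very end of the fingers, on their centre line; the grasp point (between the pads) lies 19 mm behind it; z points along the fingers, y is the direction in which the jaws open and shut (so a half turn about z gives the same grasp; the last joint's range is limited). The gripper opens to 87 mm and grips with 3 to 60 N. Pads are 19 mm wide; open, the fingers measure 117 mm over their backs; the gripper's body (75 mm by 190 mm) begins 51 mm behind the grasp point.
Start: joints at [-1.227, 0.332, -0.065, 1.46, 0.022, 1.35, -0.088], TCP at [0.224, 0.583, 0.223] pointing down, gripper open.
Joint ranges: [-2.6, 2.6], [-0.5, 2.12], [-1.47, 1.34], [0.16, 2.42], [-1.27, 4.41], [0.06, 2.06], [-2.6, 2.6]. Speed limits (rad/s): [2.22, 2.22, 2.79, 2.79, 3.14, 3.14, 3.14].

INTERFACE

Orientations are given as a unit quaternion [x, y, z, w].
In Python, from bench import read_state, camera, close_job gives the robot as it stands.
- The arm moves only by the shell command python3 -m inch 'ROWS' [OPENING] [FORCE]. ROWS is JSON, a list of rows, each a list of 6 numbers: the shift along the tool's x, y, z as a fraction of full scale, then the turn, a rotation vector about the tool's x, y, z as a fraction of full scale. In form: [[tx, ty, tz, ax, ay, az], ...]. A call has 1 to 5 rows; each row shifts and turns the commanded pose from where the row before left it, along the tool's axes as they then stand; what a row does not reach is not made up. Full scale, the value 1, is 0.04 m for a shift and 120 degrees for a turn. A row lasts 1/8 s, in which the tool goes at most 62.5 mm and 10.7 degrees, less where a joint would pass 70% of its speed; a pose out of reach is approached as far as the arm can. A call with a number of a shift or a turn outside -1 to 1 is refused whole. A call with a gripper value outside its range is refused whole. OPENING is the opening, from -1 (shut) to 1 (fully open), so that 0 is half open, set as the call begins (- or left out, the last holds). The fingers move at their own pace and stop on an object; FORCE is the grip in N (left out, the last holds). Time passes only in rows, so rows that do not move let the fingers close. It gives the time, the measured TCP pose, the force and the opening at its end, in the units of the state.
- read_state(): the state, without advancing time (a new reading comes with each control period).
- camera(name): name is "scene" or "top" or "wrist"; returns a dict with "img" (420x560x3 uint8, red, green, blue), "depth" (420x560 float32, m along the optical axis (not along the pixel's ray), 0 where there is no reading), "fx", "fy", "cx", "cy" (pixels), "position" and "orientation" of the camera in the world; the wrist camera has in their place "tool_from_camera" (4x4, takes a point from camera to tool coordinates, whose origin is the TCP and whose axes are the flange's). Camera axes: x right, y down, z forward; pixel columns grow to the right and rows downward; lengths in m; the calibration is good to about 2 mm. A picture is of the moment at which its call begins: read the wrist's pose just before it.
- close_job(): hands the job in, once; it reports no verdict.
The state is a dict: "time": time; "joint_positions": joint angles; "joint_vel": joint speeds; "joint_torque": joint torques, N m; "ee_pos": TCP position; "eef_rot": TCP orientation; "ft_force": force on the tool from outside, world axes, zero at the start; "torque": the same for the moment, N m; "width": finger opening in m.
Only numpy, scipy, OpenCV 4.12 (cv2) and the standard library are available. Lean on these libraries where they do the work, as an engineer would, in place of code of your own. Each camera call takes 0.05 s, during which the arm holds its last target.

## Working session

There is one attempt and no reset: what is moved stays moved. The work goes in short steps, Python scripts to look and compute and a shell command to move; the robot and the scene stay as the last step left them, time stands still between calls to the robot, and variables do not carry over. Pictures are saved under pics/ and viewed, and the job is handed in when it is done.

```bash
ls; mkdir -p pics
python3 - <<'E'
from bench import read_state,camera
import cv2,numpy as np
print(read_state())
for n in ["scene","top","wrist"]:
    c=camera(n)
    cv2.imwrite(f"pics/{n}0.png",c["img"][:,:,::-1])
    np.savez(f"{n}0.npz",**c)
    print(n,{k:v for k,v in c.items() if k not in("img","depth")}, (c["depth"]>0).mean())
E
```

```text
pics
{'time': 0.0, 'joint_positions': array([-1.22660253,  0.33287384, -0.06468424,  1.46092721,  0.02159548,
        1.34989604, -0.08849366]), 'joint_vel': array([-0.0021719 ,  0.0012483 , -0.00056036, -0.00010723, -0.0005817 ,
       -0.00072401, -0.00051884]), 'joint_torque': array([-1.33431713e-03, -6.23255897e+01,  2.37595296e-02, -3.89911258e+01,
       -6.14398322e-02,  3.94812925e-02,  1.34660404e-04]), 'ee_pos': array([0.22401636, 0.58306623, 0.22175941]), 'eef_rot': array([ 1.82365034e-01,  9.83230643e-01, -6.98035065e-04, -9.61387975e-05]), 'ft_force': array([0.07276726, 0.25788518, 1.04973384]), 'torque': array([ 0.01632668, -0.05143547,  0.00748287]), 'width': 0.08691585377258537}
scene {'fx': 546.3784265532554, 'fy': 546.3784265532554, 'cx': 273.77461693282214, 'cy': 203.75583636090835, 'position': array([-0.22026353, -0.81774098,  0.82871321]), 'orientation': array([ 0.8040905 , -0.35237867,  0.18078864, -0.44337704])} 0.9960586734693877
top {'fx': 380.4072821787943, 'fy': 380.4072821787943, 'cx': 289.6087618827687, 'cy': 213.83193533469571, 'position': array([ 0.46528524, -0.00149962,  0.89421353]), 'orientation': array([ 0.70735539, -0.69886912,  0.07279596, -0.07701342])} 0.9959141156462585
wrist {'fx': 314.04956993783264, 'fy': 314.04956993783264, 'cx': 273.7123576310852, 'cy': 209.6773450629212, 'tool_from_camera': array([[ 1.24734015e-04, -9.70047492e-01, -2.42915308e-01,
         6.69955154e-02],
       [ 9.99999984e-01,  8.89957405e-05,  1.58095914e-04,
        -8.89812771e-04],
       [-1.31742118e-04, -2.42915324e-01,  9.70047487e-01,
        -1.63015352e-01],
       [ 0.00000000e+00,  0.00000000e+00,  0.00000000e+00,
         1.00000000e+00]])} 0.9614455782312925
```

View pics/top0.png

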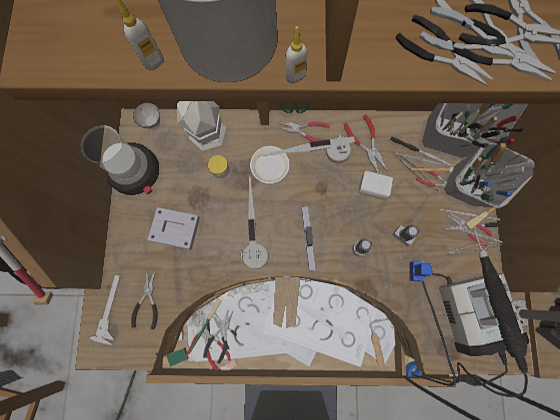

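View pics/scene0.png

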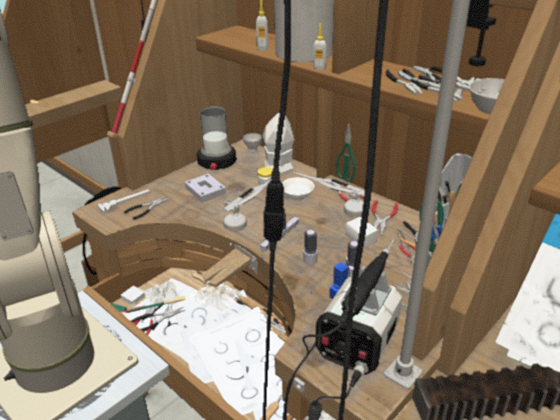

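Run:
```python
import cv2
im=cv2.imread("pics/top0.png")
cv2.imwrite("pics/top0_l.png",cv2.resize(im[130:290,130:280],None,fx=4,fy=3.7,interpolation=cv2.INTER_CUBIC) if 0 else cv2.resize(im[140:280,130:290],None,fx=4,fy=4,interpolation=cv2.INTER_CUBIC))
cv2.imwrite("pics/top0_r.png",cv2.resize(im[160:290,290:450],None,fx=4.5,fy=4.5,interpolation=cv2.INTER_CUBIC))
```

```text
(no output)
```

View pics/top0_l.png

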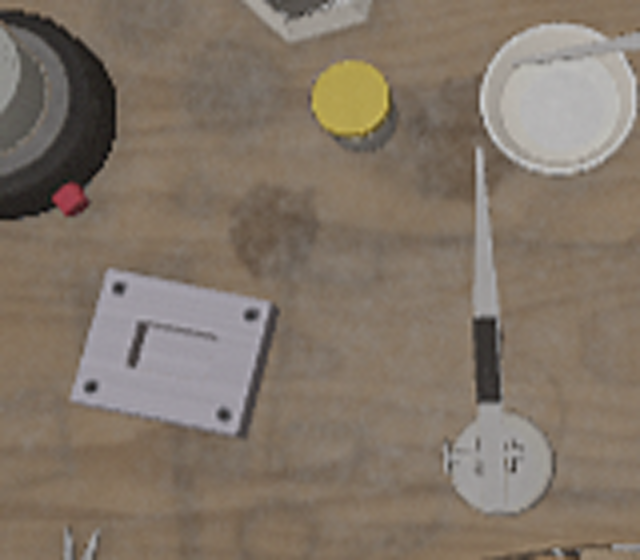

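View pics/top0_r.png

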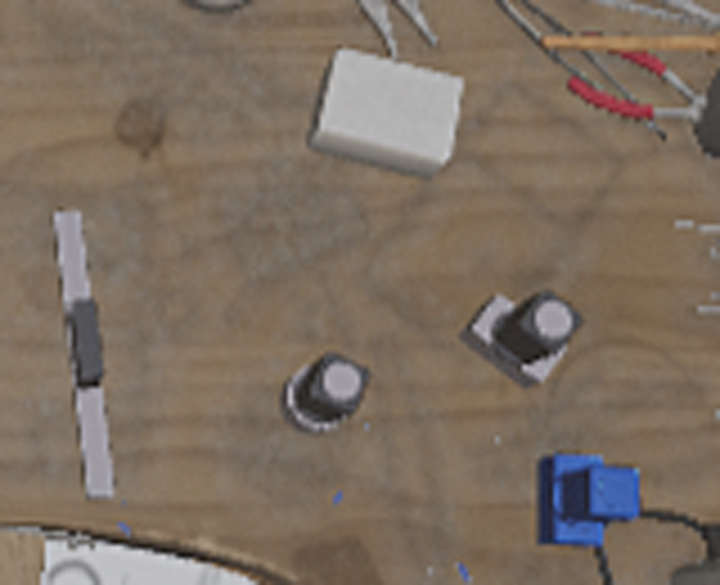

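View pics/wrist0.png

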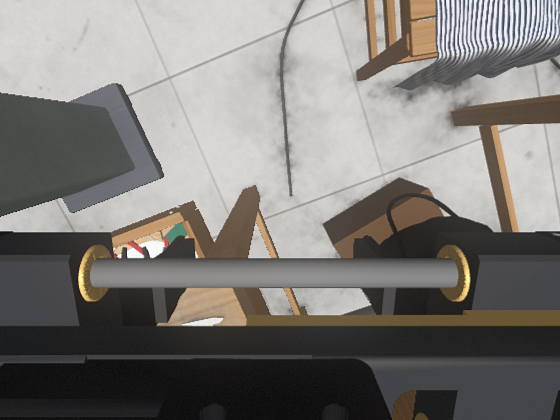

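```bash
cat > h.py <<'E'
import numpy as np,cv2
from scipy.spatial.transform import Rotation as R
from bench import read_state,camera
def load(n):
    return dict(np.load(n+".npz"))
def snap(name,tag):
    s=read_state(); c=camera(name)
    if name=="wrist":
        T=np.eye(4);T[:3,:3]=R.from_quat(s["eef_rot"]).as_matrix();T[:3,3]=s["ee_pos"]
        W=T@c["tool_from_camera"]; c["position"]=W[:3,3]; c["orientation"]=R.from_matrix(W[:3,:3]).as_quat()
    cv2.imwrite(f"pics/{tag}.png",c["img"][:,:,::-1]); np.savez(tag+".npz",**c)
    return c
def rays(c,px):
    px=np.atleast_2d(px).astype(float)
    d=np.c_[(px[:,0]-c["cx"])/c["fx"],(px[:,1]-c["cy"])/c["fy"],np.ones(len(px))]
    return d@R.from_quat(c["orientation"]).as_matrix().T
def plane(c,px,z):
    d=rays(c,px);p=np.asarray(c["position"])
    return p+d*((z-p[2])/d[:,2])[:,None]
def proj(c,P):
    q=(np.atleast_2d(P)-c["position"])@R.from_quat(c["orientation"]).as_matrix()
    return np.c_[q[:,0]/q[:,2]*c["fx"]+c["cx"],q[:,1]/q[:,2]*c["fy"]+c["cy"]]
def dep(c,u,v):
    z=c["depth"][int(round(v)),int(round(u))]
    return np.asarray(c["position"])+rays(c,[u,v])[0]*z
E
python3 - <<'E'
from h import *
c=load("top0")
for n,u,v in [("bench",330,220),("die top",160,240),("die opening",175,230),("sedge",305,215),("sedge grip",309,238),("sedge2",311,262),("punchtop",413,231),("punchfoot",399,230),("punchfoot2",410,243),("round top",366,245),("round foot",356,251),("plaster",377,180),("stand foot",255,258),("jar",218,165),("blue",424,268)]:
    print(n,dep(c,u,v).round(4))
def corners(px0,scale,off): return [(off[0]+x/scale,off[1]+y/scale) for x,y in px0]
P=plane(c,[(130+x/4,140+y/4) for x,y in [(110,268),(272,302),(240,436),(71,400)]],.022);print("die",P.round(4),P.mean(0), np.linalg.norm(np.roll(P,-1,0)-P,axis=1))
P=plane(c,[(290+x/4.5,160+y/4.5) for x,y in [(67,211),(99,496)]],.018);print("se",P,P.mean(0),np.linalg.norm(P[1]-P[0]))
P=plane(c,[(290+x/4.5,160+y/4.5) for x,y in [(501,295),(461,330)]],.03);print("foot",P)
E
```

```text
bench [ 0.6442 -0.092  -0.0014]
die top [0.5878 0.3041 0.0221]
die opening [0.6147 0.2769 0.0038]
sedge [ 0.6517 -0.0313  0.0177]
sedge grip [ 0.5904 -0.0388  0.0629]
sedge2 [ 0.5419 -0.0456  0.0157]
punchtop [ 0.6049 -0.2615  0.085 ]
punchfoot [ 0.6165 -0.2474  0.0291]
punchfoot2 [ 0.5866 -0.2708  0.0301]
round top [ 0.5733 -0.1594  0.086 ]
round foot [ 0.5664 -0.1467  0.033 ]
plaster [ 0.733  -0.1988  0.039 ]
stand foot [0.5443 0.0782 0.0696]
jar [0.7649 0.1752 0.0417]
blue [ 0.526  -0.2797  0.0865]
die [[0.6661 0.3167 0.022 ]
 [0.6467 0.2198 0.022 ]
 [0.5677 0.2332 0.022 ]
 [0.5874 0.3326 0.022 ]] [0.61700596 0.27557011 0.022     ] [0.09884019 0.0801283  0.10128871 0.08023681]
se [[ 0.67129729 -0.03097054  0.018     ]
 [ 0.52300526 -0.04780847  0.018     ]] [ 0.59715128 -0.03938951  0.018     ] 0.1492449080169344
foot [[ 0.62682782 -0.25304309  0.03      ]
 [ 0.60843262 -0.23177327  0.03      ]]
```

Run:
```python
from h import *
c=load("top0")
for u,v in [(10,150),(50,150),(90,150),(50,200),(50,250),(90,200),(90,250),(90,280),(40,280),(20,270),(30,290),(60,300),(100,300),(130,160),(120,150),(20,240)]:
    print((u,v),dep(c,u,v).round(3))
c=load("wrist0")
print([ (p,float(c["depth"][p[1],p[0]].round(3))) for p in [(280,270),(100,270),(180,250),(280,340),(280,400),(40,280),(270,100)]])
```

```text
(10, 150) [0.683 0.441 0.336]
(50, 150) [0.718 0.439 0.247]
(90, 150) [0.761 0.428 0.138]
(50, 200) [0.631 0.441 0.223]
(50, 250) [0.541 0.44  0.204]
(90, 200) [0.663 0.439 0.094]
(90, 250) [0.558 0.439 0.068]
(90, 280) [0.494 0.44  0.051]
(40, 280) [0.488 0.458 0.191]
(20, 270) [0.501 0.448 0.261]
(30, 290) [ 0.476  1.141 -0.795]
(60, 300) [ 0.435  1.007 -0.802]
(100, 300) [ 0.45   0.44  -0.004]
(130, 160) [0.751 0.354 0.109]
(120, 150) [0.753 0.354 0.16 ]
(20, 240) [0.548 0.44  0.284]
[((280, 270), 0.07999999821186066), ((100, 270), 0.08100000023841858), ((180, 250), 0.15299999713897705), ((280, 340), 0.06199999898672104), ((280, 400), 0.0), ((40, 280), 0.07400000095367432), ((270, 100), 1.1260000467300415)]
```

```bash
python3 -m inch '[[0,0,0,0,0,0.083],[0,0,0,0,0,0.083],[0,0,0,0,0,0.083],[0,0,0,0,0,0.083]]' && python3 -m inch '[[0,0,0,0,0,0.083],[0,0,0,0,0,0.083],[0,0,0,0,0,0.083],[0,0,0,0,0,0.083]]'
```

```text
time: 0.65
ee_pos: [0.224, 0.5833, 0.2222]
eef_rot: [0.509, 0.861, -0.0, 0.0]
ft_force: [0.0, -0.4, -0.6]
width: 0.0871
time: 1.15
ee_pos: [0.224, 0.5833, 0.2222]
eef_rot: [0.772, 0.636, -0.0, 0.0]
ft_force: [-1.3, -0.2, 0.5]
width: 0.0868
```

```bash
for i in 1 2; do :; done; python3 -m inch '[[-0.55,0.79,0,0,0,0],[-0.55,0.79,0,0,0,0],[-0.55,0.79,0,0,0,0],[-0.55,0.79,0,0,0,0],[-0.55,0.79,0,0,0,0]]' && python3 -m inch '[[-0.55,0.79,0,0,0,0],[-0.55,0.79,0,0,0,0],[-0.55,0.79,0,0,0,0],[-0.55,0.79,0,0,0,0],[-0.55,0.79,0,0,0,0]]' && python3 -m inch '[[-0.55,0.79,0,0,0,0],[-0.55,0.79,0,0,0,0],[-0.55,0.79,0,0,0,0],[-0.55,0.79,0,0,0,0],[0,0,0,0,0,0]]'
python3 - <<'E'
from h import *
c=snap("wrist","w1"); print(read_state()["joint_positions"].round(2))
E
```

```text
time: 1.78
ee_pos: [0.3597, 0.4449, 0.2224]
eef_rot: [0.77, 0.638, -0.0, 0.0]
ft_force: [-0.3, 0.1, 0.7]
width: 0.0868
time: 2.4
ee_pos: [0.4944, 0.3076, 0.2224]
eef_rot: [0.77, 0.638, -0.0, -0.0]
ft_force: [0.0, 0.2, -0.1]
width: 0.0869
time: 3.02
ee_pos: [0.6032, 0.1951, 0.2221]
eef_rot: [0.772, 0.636, -0.001, 0.001]
ft_force: [-0.7, 0.6, -0.0]
width: 0.0871
[-0.71  0.37  0.43  1.46 -0.15  1.35 -0.47]
```

View pics/w1.png

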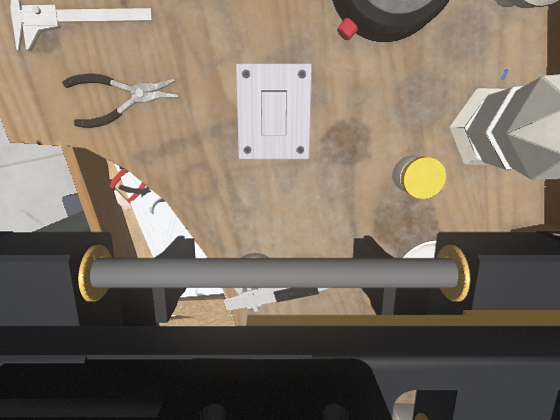

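The die shows at (274,112) in this wrist view, with its opening at (273,113); the jar is at (422,177). Next I measure the die from this view and the top view.

```bash
cat >> h.py <<'E'
def rectfit(c,mask,z):
    """min-area rectangle of mask contour, cast onto plane z -> centre, side lengths, long-axis yaw"""
    cs,_=cv2.findContours(mask.astype(np.uint8),cv2.RETR_EXTERNAL,cv2.CHAIN_APPROX_NONE)
    k=max(cs,key=cv2.contourArea)[:,0,:].astype(float)
    P=plane(c,k,z)[:,:2]
    (x,y),(w,h),a=cv2.minAreaRect((P*1000).astype(np.float32))
    b=cv2.boxPoints(((x,y),(w,h),a))
    e1,e2=b[1]-b[0],b[2]-b[1]
    L=e1 if np.linalg.norm(e1)>np.linalg.norm(e2) else e2
    return np.array([x,y])/1000,sorted([w,h]),np.degrees(np.arctan2(L[1],L[0]))%180
E
python3 - <<'E'
from h import *
c=load("w1"); im=c["img"]; hsv=cv2.cvtColor(im,cv2.COLOR_RGB2HSV)
print(hsv[80,270],hsv[112,250],hsv[112,220],hsv[100,273],hsv[130,240])
m=np.zeros(im.shape[:2],bool); m[55:170,225:325]=True
sat=hsv[:,:,1]
for th in (45,60):
    k=m&(sat<th)&(hsv[:,:,2]>110)
    kk=cv2.morphologyEx(k.astype(np.uint8),cv2.MORPH_OPEN,np.ones((3,3)))
    print("wrist die",rectfit(c,kk,.022), proj(c,[[.617,.2756,.022]]))
cv2.imwrite("pics/w1c.png",cv2.resize(np.hstack([im[50:175,220:330,::-1],np.repeat(kk[50:175,220:330,None]*255,3,2)]),None,fx=3.4,fy=3.4,interpolation=cv2.INTER_CUBIC))
# two-view height: opening/die corners wrist vs top
print("depth", dep(c,250,80).round(4),dep(c,300,140).round(4),dep(c,273,113).round(4))
t=load("top0");h2=cv2.cvtColor(t["img"],cv2.COLOR_RGB2HSV)
m=np.zeros(im.shape[:2],bool); m[200:255,140:205]=True
k=(m&(h2[:,:,1]<45)&(h2[:,:,2]>120)).astype(np.uint8)
print("top die",rectfit(t,cv2.morphologyEx(k,cv2.MORPH_CLOSE,np.ones((9,9))),.022))
E
```

```text
[133  10 224] [140  10 222] [ 14  77 165] [135   9 224] [133  14 220]
wrist die (array([0.61916998, 0.27807776]), [83.38916015625, 101.5918960571289], np.float32(78.89997)) [[273.04066002 115.40161786]]
wrist die (array([0.61797913, 0.27736392]), [106.4477310180664, 122.3956527709961], np.float32(76.09649)) [[273.04066002 115.40161786]]
depth [0.5997 0.316  0.0241] [0.6417 0.2437 0.0228] [0.6176 0.2789 0.0058]
top die (array([0.62223889, 0.27526514]), [112.86184692382812, 125.61692810058594], np.float32(97.062996))
```

View pics/w1c.png

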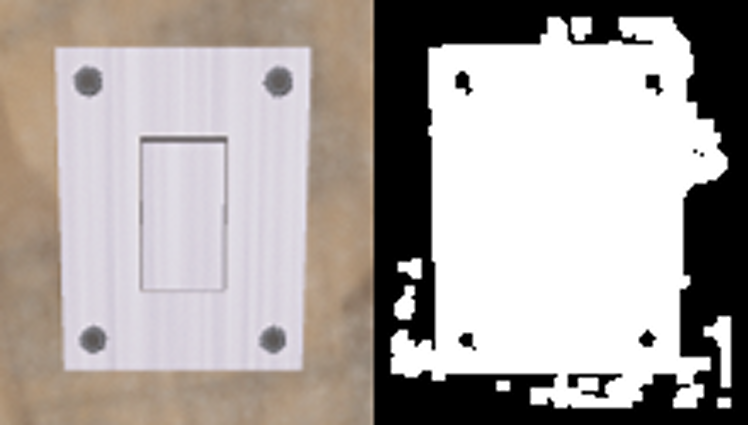

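Run:
```python
from h import *
c=load("w1"); im=c["img"]; hsv=cv2.cvtColor(im,cv2.COLOR_RGB2HSV)
m=np.zeros(im.shape[:2],bool); m[55:170,225:325]=True
for th in (22,30,38):
    k=m&(hsv[:,:,1]<th)&(hsv[:,:,2]>190)
    print("wrist die",th,rectfit(c,cv2.morphologyEx(k.astype(np.uint8),cv2.MORPH_OPEN,np.ones((3,3))),.022))
# screws
s=(m&(hsv[:,:,2]<130)).astype(np.uint8)
n,l,st,ce=cv2.connectedComponentsWithStats(s)
sc=[]
for i in range(1,n):
    if 20<st[i,4]<90: sc.append(ce[i]); print("w",ce[i].round(1),st[i,4])
P=plane(c,sc,.022);print("screws mean",P.mean(0).round(4)); 
t=load("top0");h2=cv2.cvtColor(t["img"],cv2.COLOR_RGB2HSV)
print(h2[240,160],h2[212,190],h2[250,150],h2[228,200])
m=np.zeros(im.shape[:2],bool); m[200:255,140:205]=True
for th in (22,30,38):
    k=(m&(h2[:,:,1]<th)&(h2[:,:,2]>150)).astype(np.uint8)
    print("top die",th,rectfit(t,cv2.morphologyEx(k,cv2.MORPH_OPEN,np.ones((3,3))),.022))
s4=plane(c,[(246,73.5),(301.5,73.5),(300,149.5),(247.5,149.5)],.022);
print(s4, s4.mean(0)); print("opening", plane(c,[(261.4,90.5),(286.8,90.5),(286.6,135.5),(261.2,135.5)],.022).mean(0))
print("scr in top",proj(t,s4))
```

```text
wrist die 22 (array([0.61790436, 0.27839569]), [80.16424560546875, 99.33438110351562], np.float32(79.011635))
wrist die 30 (array([0.61790436, 0.27839569]), [80.16424560546875, 99.33438110351562], np.float32(79.011635))
wrist die 38 (array([0.61802588, 0.2783754 ]), [80.4480972290039, 99.33441162109375], np.float32(79.016304))
w [245.7  73.8] 42
w [301.6  73.8] 43
w [273.1  90.6] 44
w [247.1 149.7] 36
w [299.9 149.6] 34
screws mean [0.6189 0.2827 0.022 ]
[135  13 163] [ 15  63 130] [ 17  72 135] [ 14  58 119]
top die 22 (array([0.61809613, 0.27780981]), [78.39779663085938, 98.84082794189453], np.float32(79.2413))
top die 30 (array([0.61809613, 0.27780981]), [78.39779663085938, 98.84082794189453], np.float32(79.2413))
top die 38 (array([0.61809613, 0.27780981]), [78.39779663085938, 98.84082794189453], np.float32(79.2413))
[[0.59672512 0.32350382 0.022     ]
 [0.65526337 0.31213794 0.022     ]
 [0.6399927  0.23326865 0.022     ]
 [0.58138365 0.24464427 0.022     ]] [0.61834121 0.27838867 0.022     ]
opening [0.61845011 0.27750469 0.022     ]
scr in top [[152.01347438 236.08059397]
 [159.04038112 211.50721307]
 [192.06946945 218.24998246]
 [185.46624355 243.05354985]]
```

```bash
python3 -m inch '[[-0.91,-0.137,0,0,0,0],[-0.91,-0.137,0,0,0,0],[-0.91,-0.137,0,0,0,0],[-0.91,-0.137,0,0,0,0],[-0.91,-0.137,0,0,0,0]]' && python3 -m inch '[[-0.91,-0.137,0,0,0,0],[-0.91,-0.137,0,0,0,0],[0,0,0,0,0,0.076],[0,0,0,0,0,0.076],[0,0,0,0,0,0.076]]' && python3 -m inch '[[0,0,0,0,0,0.076],[0,0,0,0,0,0.076],[0,0,0,0,0,0.076],[0,0,0,0,0,0.076],[0,0,0,0,0,0.076]]' && python3 -m inch '[[0,0,0,0,0,0]]'
python3 - <<'E'
from h import *
c=snap("wrist","w2"); print(read_state()["joint_positions"].round(2))
E
```

```text
time: 3.7
ee_pos: [0.54, 0.0254, 0.2225]
eef_rot: [0.769, 0.639, 0.0, -0.0]
ft_force: [-0.1, -0.0, 0.3]
width: 0.087
time: 4.32
ee_pos: [0.5164, -0.0431, 0.2225]
eef_rot: [0.9, 0.436, 0.0, -0.0]
ft_force: [0.5, 0.1, -0.8]
width: 0.0872
time: 4.95
ee_pos: [0.5164, -0.043, 0.2225]
eef_rot: [0.999, 0.054, -0.0, -0.0]
ft_force: [-0.3, -0.3, -1.1]
width: 0.0873
time: 5.08
ee_pos: [0.5165, -0.0432, 0.2225]
eef_rot: [0.998, 0.057, -0.0, -0.0]
ft_force: [-0.4, 0.1, -0.2]
width: 0.0872
[-0.59  0.09  0.63  1.77 -0.06  1.3  -1.4 ]
```

View pics/w2.png

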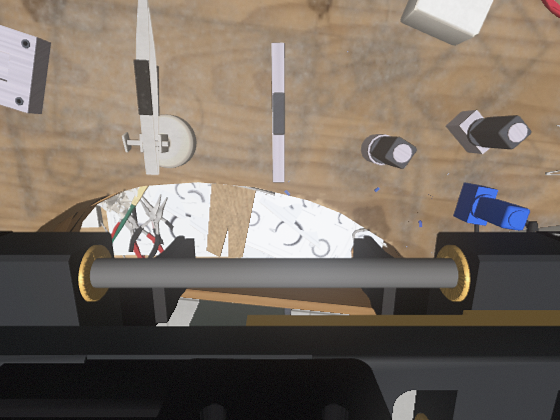

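The straightedge is at (278,112), its length upright in the image. The rectangular-foot punch is at (480,132), the round one at (388,151) and the blue look-alike at (490,205).

Run:
```python
from h import *
c=load("w2"); im=c["img"]; hsv=cv2.cvtColor(im,cv2.COLOR_RGB2HSV)
print(hsv[60,278],hsv[112,279],hsv[60,265],hsv[170,278])
m=np.zeros(im.shape[:2],bool); m[35:190,262:295]=True
bar=(m&(hsv[:,:,1]<30)&(hsv[:,:,2]>140)).astype(np.uint8); bar=cv2.morphologyEx(bar,cv2.MORPH_OPEN,np.ones((3,3)))
ys,xs=np.nonzero(bar); print(xs.min(),xs.max(),ys.min(),ys.max())
b2=bar.copy()
# join both halves
hull=cv2.convexHull(np.c_[xs,ys].astype(np.int32)); b2=np.zeros_like(bar); cv2.fillConvexPoly(b2,hull,1)
print("SE wrist z.018",rectfit(c,b2,.018))
g=(m&(hsv[:,:,2]<110)).astype(np.uint8); g[:85]=0; g[145:]=0
n,l,st,ce=cv2.connectedComponentsWithStats(g); i=1+st[1:,4].argmax(); print(st[i],ce[i]); print("grip z.063",rectfit(c,l==i,.063))
print("depths",dep(c,278,60),dep(c,279,112),dep(c,278,170))
t=load("top0");h2=cv2.cvtColor(t["img"],cv2.COLOR_RGB2HSV)
m=np.zeros(im.shape[:2],bool); m[203:274,298:320]=True
k=(m&(h2[:,:,1]<35)&(h2[:,:,2]>120)).astype(np.uint8)
ys,xs=np.nonzero(k);hull=cv2.convexHull(np.c_[xs,ys].astype(np.int32)); b2=np.zeros_like(k); cv2.fillConvexPoly(b2,hull,1)
print("SE top",rectfit(t,b2,.018), len(xs))
cv2.imwrite("pics/w2c.png",cv2.resize(im[30:195,230:330,::-1],None,fx=3.5,fy=3.5,interpolation=cv2.INTER_CUBIC))
cv2.imwrite("pics/w2p.png",cv2.resize(im[90:240,350:550,::-1],None,fx=3.5,fy=3.5,interpolation=cv2.INTER_CUBIC))
```

```text
[141  12 208] [128   9 109] [ 15  59 150] [134  13 218]
271 284 43 181
SE wrist z.018 (array([ 0.59783014, -0.03834898]), [14.492439270019531, 148.17210388183594], np.float32(6.9777946))
[274  94  11  41 207] [279.57487923 115.22222222]
grip z.063 (array([ 0.59713684, -0.03946223]), [9.968029022216797, 37.6822509765625], np.float32(6.5319633))
depths [ 0.65471547 -0.03216567  0.01875688] [ 0.59919127 -0.03912943  0.06454142] [ 0.53728108 -0.04598691  0.01834917]
SE top (array([ 0.59727069, -0.0385227 ]), [37.12958908081055, 147.61721801757812], np.float32(179.88274)) 291
```

View pics/w2c.png

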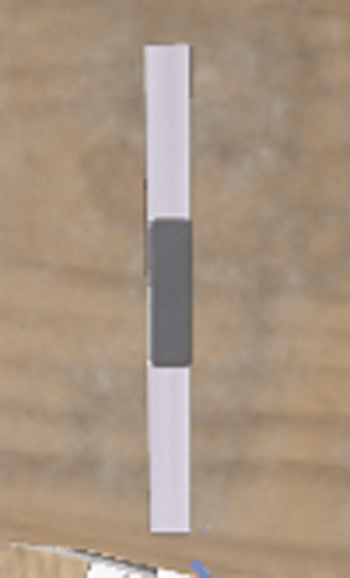

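View pics/w2p.png

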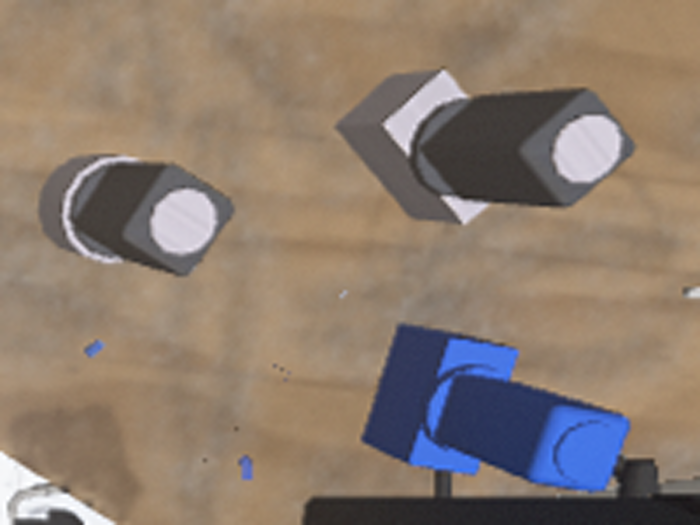

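```bash
python3 -m inch '[[0.675,0.042,0,0,0,0],[0.675,0.042,0,0,0,0],[0.675,0.042,0,0,0,0],[0,0,0.95,0,0,0],[0,0,0.95,0,0,0]]' && python3 -m inch '[[0,0,0.95,0,0,0],[0,0,0.7,0,0,0],[0,0,0.5,0,0,0],[0,0,0,0,0,0]]'
python3 - <<'E'
from h import *
c=snap("wrist","w3")
E
python3 -m inch '[[0,0,0.66,0,0,0],[0,0,0,0,0,0]]'
```

```text
time: 5.75
ee_pos: [0.598, -0.0399, 0.1454]
eef_rot: [0.998, 0.058, 0.0, -0.0]
ft_force: [0.4, -0.2, -0.2]
width: 0.0866
time: 6.25
ee_pos: [0.597, -0.0402, 0.0594]
eef_rot: [0.998, 0.056, -0.001, -0.0]
ft_force: [-0.2, -0.7, 0.7]
width: 0.0867
time: 6.55
ee_pos: [0.5973, -0.0404, 0.034]
eef_rot: [0.998, 0.056, -0.001, -0.0]
ft_force: [-0.4, 0.5, 0.1]
width: 0.0869
```

View pics/w3.png

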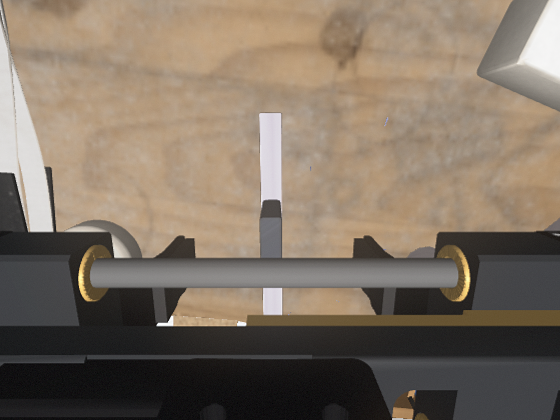

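```bash
python3 -m inch '[[0,0,0,0,0,0],[0,0,0,0,0,0],[0,0,0,0,0,0],[0,0,0,0,0,0]]' -1 30 && python3 -m inch '[[0,0,0,0,0,0],[0,0,0,0,0,0]]'
```

```text
time: 7.05
ee_pos: [0.5979, -0.0406, 0.0344]
eef_rot: [0.998, 0.055, 0.0, -0.0]
ft_force: [-0.5, 0.9, 0.2]
width: 0.0548
time: 7.3
ee_pos: [0.5977, -0.0406, 0.0341]
eef_rot: [0.998, 0.055, -0.0, -0.0]
ft_force: [0.6, -0.7, -0.0]
width: 0.0351
```

```bash
python3 -m inch '[[0,0,0,0,0,0],[0,0,0,0,0,0],[0,0,0,0,0,0],[0,0,0,0,0,0]]' && python3 -m inch '[[0,0,-0.6,0,0,0],[0,0,-0.9,0,0,0],[0,0,-0.9,0,0,0],[0,0,-0.35,0,0,0],[0,0,0,0,0,0]]'
python3 - <<'E'
from h import *
c=snap("wrist","w4");c=snap("scene","s4")
E
```

```text
time: 7.8
ee_pos: [0.5977, -0.0404, 0.0341]
eef_rot: [0.998, 0.055, -0.0, -0.0]
ft_force: [0.8, 0.0, -0.3]
width: 0.0117
time: 8.43
ee_pos: [0.5978, -0.0406, 0.144]
eef_rot: [0.998, 0.055, 0.0, -0.0]
ft_force: [-0.2, 0.8, -4.5]
width: 0.0116
```

View pics/w4.png

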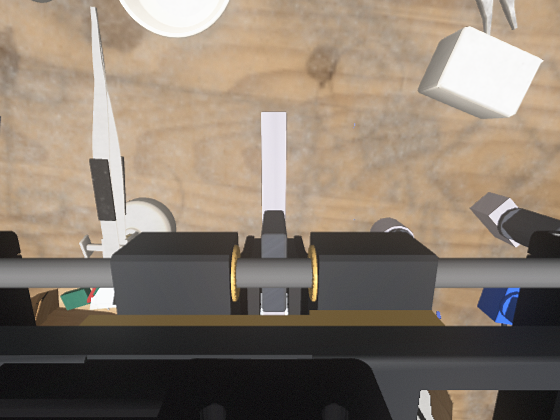

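View pics/s4.png

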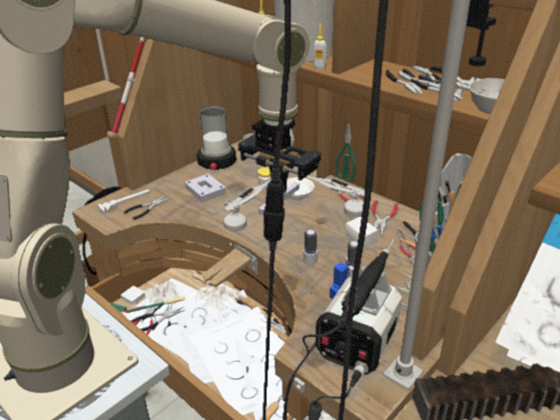

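```bash
python3 -m inch '[[0,0,0,0,0,-0.076],[0,0,0,0,0,-0.076],[0,0,0,0,0,-0.076],[0,0,0,0,0,-0.076]]' && python3 -m inch '[[0,0,0,0,0,-0.076],[0,0,0,0,0,-0.076],[0,0,0,0,0,-0.076],[0,0,0,0,0,-0.076]]' && python3 -m inch '[[0.88,-0.266,0,0,0,0],[0.88,-0.266,0,0,0,0],[0.88,-0.266,0,0,0,0],[0.88,-0.266,0,0,0,0],[0.88,-0.266,0,0,0,0]]' && python3 -m inch '[[0.88,-0.266,0,0,0,0],[0.88,-0.266,0,0,0,0],[0.88,-0.266,0,0,0,0],[0.88,-0.266,0,0,0,0],[0,0,0,0,0,0]]'
python3 - <<'E'
from h import *
c=snap("wrist","w5");c=snap("top","t5"); print(read_state()["joint_positions"].round(2))
E
```

```text
time: 9.02
ee_pos: [0.5968, -0.0406, 0.1422]
eef_rot: [0.93, 0.368, -0.001, -0.0]
ft_force: [-0.2, -0.5, -3.9]
width: 0.0116
time: 9.52
ee_pos: [0.5968, -0.0405, 0.1421]
eef_rot: [0.768, 0.64, -0.001, -0.001]
ft_force: [-0.4, -1.2, -2.8]
width: 0.012
time: 10.15
ee_pos: [0.577, 0.1432, 0.1422]
eef_rot: [0.77, 0.638, -0.001, -0.001]
ft_force: [0.3, -0.6, -3.9]
width: 0.0122
time: 10.78
ee_pos: [0.5601, 0.2923, 0.1418]
eef_rot: [0.768, 0.64, -0.001, -0.001]
ft_force: [0.7, -0.9, -3.5]
width: 0.0118
[-0.74  0.4   0.25  1.56 -0.11  1.2  -0.66]
```

View pics/w5.png

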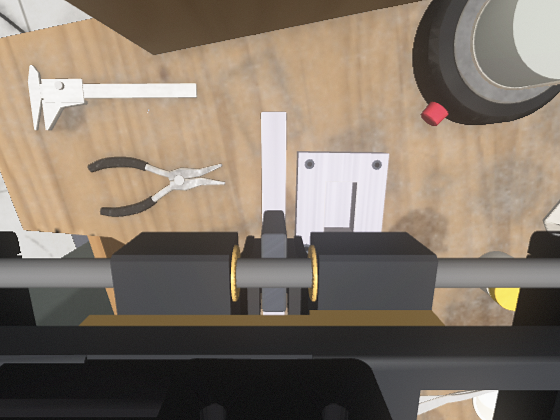

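Run:
```python
from h import *
c=load("w5"); im=c["img"]; hsv=cv2.cvtColor(im,cv2.COLOR_RGB2HSV)
m=((hsv[:,:,1]<25)&(hsv[:,:,2]>150)).astype(np.uint8)
def edge(rows,seg,z,side):
    pts=[]
    for r in rows:
        k=np.nonzero(m[r,seg[0]:seg[1]])[0]
        if len(k): pts.append((seg[0]+(k.min()-.5 if side=="l" else k.max()+.5),r))
    P=plane(c,pts,z)[:,:2]; v=cv2.fitLine(P.astype(np.float32),cv2.DIST_HUBER,0,1e-4,1e-4).ravel()
    return v[2:],np.degrees(np.arctan2(v[1],v[0]))%180
zb=.1418-.034+.018
for s in "lr": print("SE",s,edge(range(116,205),(250,292),zb,s))
for s in "lr": print("die",s,edge(range(157,225),(294,400),.022,s))
k=np.nonzero(m[:,273])[0]; print(k[(k>90)][:2]); print(plane(c,[(273,111.5)],zb))
die=np.array([.618,.278]);a=np.radians(79.05);y=np.array([np.cos(a),np.sin(a)]);x=np.array([y[1],-y[0]])
print("end in die frame", (plane(c,[(273,111.5)],zb)[0,:2]-die)@x,(plane(c,[(273,111.5)],zb)[0,:2]-die)@y)
for s in "lr": 
    p,_=edge(range(116,205),(250,292),zb,s); print((p-die)@x)
for s in "lr": 
    p,_=edge(range(157,225),(294,400),.022,s); print("die face",(p-die)@x)
s=read_state(); p=s["ee_pos"][:2]-die; print("tcp",p@x,p@y, 2*np.degrees(np.arctan2(s["eef_rot"][1],s["eef_rot"][0])))
```

```text
SE l (array([0.5594825 , 0.33456412], dtype=float32), np.float32(79.924095))
SE r (array([0.5752318 , 0.34447384], dtype=float32), np.float32(80.15786))
die l (array([0.5815213 , 0.30086607], dtype=float32), np.float32(79.06235))
die r (array([0.66074395, 0.28646976], dtype=float32), np.float32(78.68456))
[112 113]
[[0.5722449  0.36708476 0.1258    ]]
end in die frame -0.06184390659460813 0.07877153402065537
-0.06819656025828257
-0.054616400442179906
die face -0.0401580327972157
die face 0.04035687657038156
tcp -0.05712714893395542 -0.0008382876100322539 79.33879865064452
```

```bash
python3 -m inch '[[0,0,0.9,0,0,0.0075],[0,0,0.9,0,0,0],[0,0,0.6,0,0,0],[0,0,0.25,0,0,0],[0,0,0,0,0,0]]'
python3 - <<'E'
from h import *
c=snap("wrist","w6"); im=c["img"]; hsv=cv2.cvtColor(im,cv2.COLOR_RGB2HSV)
cv2.imwrite("pics/w6c.png",cv2.resize(im[60:240,200:420,::-1],None,fx=3.3,fy=3.3,interpolation=cv2.INTER_CUBIC))
print(read_state()["ee_pos"])
E
```

```text
time: 11.5
ee_pos: [0.5625, 0.2875, 0.0378]
eef_rot: [0.775, 0.632, -0.001, 0.0]
ft_force: [-0.2, 0.2, -2.3]
width: 0.0117
[0.56299147 0.28802289 0.03870474]
```

View pics/w6c.png

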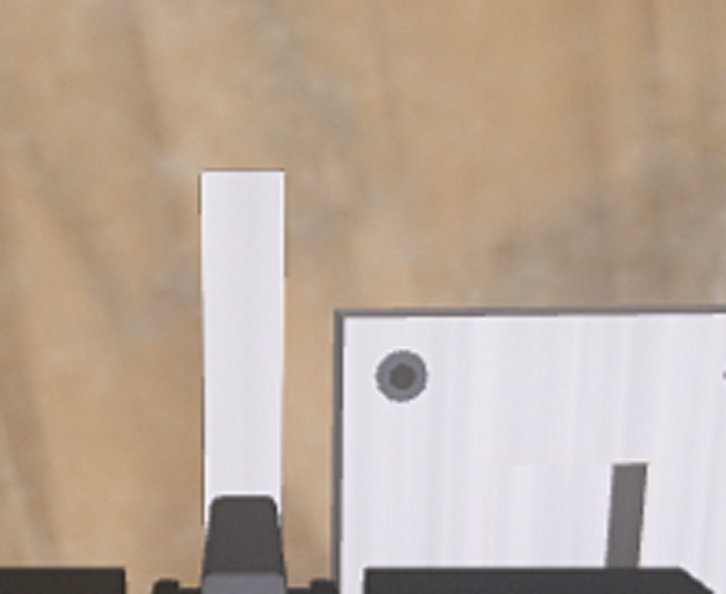

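```bash
cat > gap.py <<'E'
from h import *
import sys
c=load(sys.argv[1]); zs=float(sys.argv[2]); r0,r1,d0=map(int,sys.argv[3:6])
im=c["img"]; hsv=cv2.cvtColor(im,cv2.COLOR_RGB2HSV)
m=((hsv[:,:,1]<28)&(hsv[:,:,2]>185)).astype(np.uint8)
def edge(rows,seg,z,side):
    pts=[]
    for r in rows:
        k=np.nonzero(m[r,seg[0]:seg[1]])[0]
        if len(k): pts.append((seg[0]+(k.min()-.5 if side=="l" else k.max()+.5),r))
    P=plane(c,pts,z)[:,:2]; v=cv2.fitLine(P.astype(np.float32),cv2.DIST_HUBER,0,1e-4,1e-4).ravel()
    return v[2:],np.degrees(np.arctan2(v[1],v[0]))%180
sp=int(sys.argv[6])
a=edge(range(r0,r1),(250,sp),zs,"l");b=edge(range(r0,r1),(250,sp),zs,"r");d=edge(range(d0,225),(sp,345),.022,"l");d2=edge(range(d0,225),(sp,420),.022,"r")
print(a,b,d,d2)
t=np.radians(d[1]);x=np.array([np.sin(t),-np.cos(t)])
print("gap r",(d[0]-b[0])@x,"gap from left edge",(d[0]-a[0])@x-.014,"die w",(d2[0]-d[0])@x)
E
python3 gap.py w6 .0225 116 205 160 293
```

```text
(array([0.564428  , 0.33738774], dtype=float32), np.float32(78.726135)) (array([0.5788052 , 0.33928552], dtype=float32), np.float32(78.87729)) (array([0.5842169 , 0.31258214], dtype=float32), np.float32(79.67955)) (array([0.65020406, 0.30015916], dtype=float32), np.float32(84.82096))
gap r 0.01010813 gap from left edge 0.009912765 die w 0.06714519
```

```bash
python3 -m inch '[[0,0,0.08,0,0,0],[0,0.11,0,0,0,0],[0,0.1,0,0,0,0],[0,0,0,0,0,0]]' && python3 -m inch '[[0,0.03,0,0,0,0],[0,0,0,0,0,0]]' && python3 -m inch '[[0,0.03,0,0,0,0],[0,0,0,0,0,0]]'
```

```text
time: 12.05
ee_pos: [0.5713, 0.2865, 0.0352]
eef_rot: [0.775, 0.632, 0.0, 0.0]
ft_force: [0.5, 0.0, -4.8]
width: 0.012
time: 12.3
ee_pos: [0.5719, 0.2865, 0.035]
eef_rot: [0.775, 0.632, 0.0, -0.0]
ft_force: [-0.2, 0.1, -3.5]
width: 0.0118
time: 12.55
ee_pos: [0.5728, 0.2864, 0.0349]
eef_rot: [0.775, 0.632, -0.0, -0.0]
ft_force: [-0.6, 0.1, -3.0]
width: 0.0119
```

```bash
python3 -m inch '[[0,0.03,0,0,0,0],[0,0,0,0,0,0]]' && python3 -m inch '[[0,0.03,0,0,0,0],[0,0,0,0,0,0]]'
python3 - <<'E'
from h import *
c=snap("wrist","w7"); im=c["img"]
cv2.imwrite("pics/w7c.png",cv2.resize(im[60:240,200:420,::-1],None,fx=3.3,fy=3.3,interpolation=cv2.INTER_CUBIC))
E
```

```text
time: 12.8
ee_pos: [0.5732, 0.2863, 0.0347]
eef_rot: [0.775, 0.632, -0.001, -0.001]
ft_force: [-5.9, 0.4, -0.4]
width: 0.0118
time: 13.05
ee_pos: [0.5733, 0.2864, 0.0346]
eef_rot: [0.775, 0.633, -0.002, -0.001]
ft_force: [-8.5, -1.1, 0.3]
width: 0.0115
```

View pics/w7c.png

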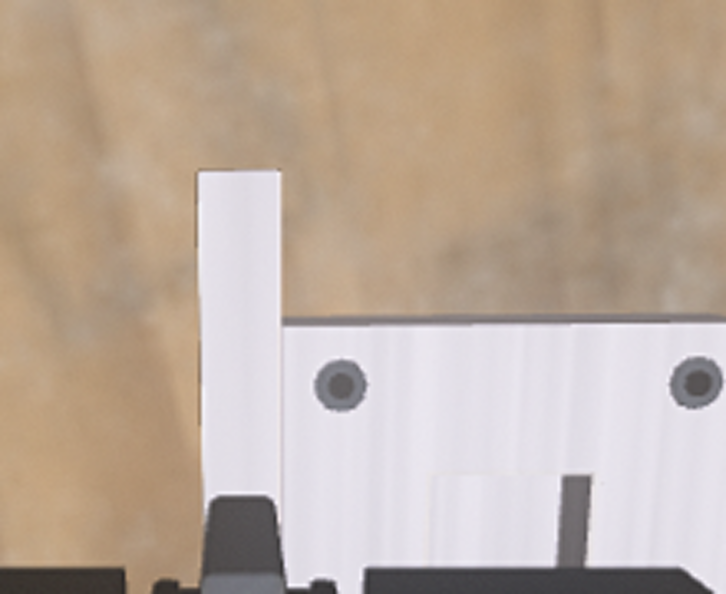

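```bash
python3 -m inch '[[0,0,0.03,0,0,0],[0,0,0,0,0,0]]' && python3 -m inch '[[0,0,0.03,0,0,0],[0,0,0,0,0,0]]'
```

```text
time: 13.35
ee_pos: [0.5734, 0.2865, 0.0341]
eef_rot: [0.775, 0.633, -0.001, -0.001]
ft_force: [-11.4, -2.1, 8.1]
width: 0.012
time: 13.6
ee_pos: [0.5734, 0.2865, 0.0341]
eef_rot: [0.775, 0.632, -0.001, -0.001]
ft_force: [-16.2, -2.7, 18.1]
width: 0.0122
```

```bash
python3 -m inch '[[0,-0.02,-0.04,0,0,0],[0,0,0,0,0,0]]' && python3 -m inch '[[0,0,0,0,0,0],[0,0,0,0,0,0],[0,0,0,0,0,0],[0,0,0,0,0,0]]' 0.2 && python3 -m inch '[[0,0,-0.6,0,0,0],[0,0,-0.9,0,0,0],[0,0,-0.9,0,0,0],[0,0,-0.9,0,0,0],[0,0,0,0,0,0]]'
python3 - <<'E'
from h import *
c=snap("wrist","w8"); c=snap("top","t8")
E
```

```text
time: 13.85
ee_pos: [0.5733, 0.2865, 0.0342]
eef_rot: [0.775, 0.632, -0.001, -0.001]
ft_force: [-6.9, -0.3, 1.1]
width: 0.0119
time: 14.35
ee_pos: [0.5749, 0.286, 0.0344]
eef_rot: [0.775, 0.632, 0.0, 0.0]
ft_force: [-0.4, -0.6, -0.3]
width: 0.0439
time: 14.98
ee_pos: [0.5763, 0.2866, 0.1696]
eef_rot: [0.775, 0.632, 0.003, 0.0]
ft_force: [-0.1, 0.4, -0.6]
width: 0.0518
```

View pics/w8.png

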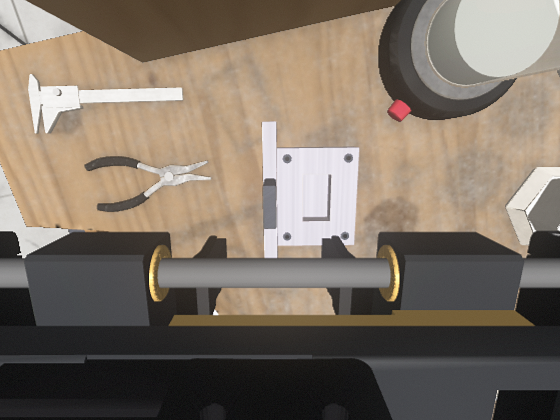

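Run:
```python
from h import *
c=load("w8"); im=c["img"]; hsv=cv2.cvtColor(im,cv2.COLOR_RGB2HSV)
cv2.imwrite("pics/w8c.png",cv2.resize(im[110:270,240:380,::-1],None,fx=3.7,fy=3.7,interpolation=cv2.INTER_CUBIC))
print(plane(c,[(278,150),(358,149),(356,244.5),(279,244.5)],.022), plane(c,[(278,150),(358,149),(356,244.5),(279,244.5)],.022).mean(0))
s=[]
for (u,v) in [(287,158),(348,158),(345.5,236.5),(287,236.5)]:
    roi=hsv[v.__int__()-6:int(v)+7,int(u)-6:int(u)+7,2]; yy,xx=np.nonzero(roi<130); s.append((int(u)-6+xx.mean(),int(v)-6+yy.mean()))
P=plane(c,s,.022);print(np.round(s,1),P.round(4),P.mean(0)); e=P[0]-P[3]; print(np.degrees(np.arctan2(e[1],e[0])),np.linalg.norm(e))
```

```text
[[0.58944575 0.33288624 0.022     ]
 [0.66596385 0.31814447 0.022     ]
 [0.65031189 0.22079444 0.022     ]
 [0.57118761 0.23713402 0.022     ]] [0.61922728 0.27723979 0.022     ]
[[287.3 158.7]
 [348.5 158.1]
 [343.5 237.1]
 [286.9 236.5]] [[0.5967 0.3228 0.022 ]
 [0.6556 0.3113 0.022 ]
 [0.6387 0.2316 0.022 ]
 [0.581  0.2441 0.022 ]] [0.61800677 0.2774318  0.022     ]
78.70455327961433 0.08023824042655076
```

View pics/w8c.png

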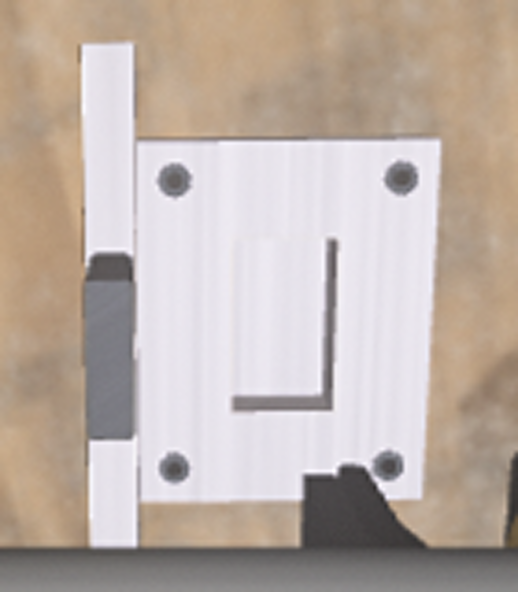

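Run:
```python
from h import *
c=load("top0")
for u,v in [(470,300),(455,290),(500,270),(490,240),(520,200),(480,180),(460,130),(500,330),(480,230),(540,300)]:
    print((u,v),dep(c,u,v).round(3))
z=c["depth"]; vv,uu=np.nonzero(z>0); pts=np.asarray(c["position"])+rays(c,np.c_[uu,vv])*z[vv,uu][:,None]
q=pts[(pts[:,0]>.4)&(pts[:,0]<.8)&(pts[:,1]<-.2)&(pts[:,1]>-.6)&(pts[:,2]>.1)]
for y in np.arange(-.6,-.2,.05):
    s=q[(q[:,1]>=y)&(q[:,1]<y+.05)]; print(round(y,2), len(s), s[:,2].max() if len(s) else 0, s[s[:,2].argmax()] if len(s) else 0)
```

```text
(470, 300) [ 0.462 -0.359  0.113]
(455, 290) [ 0.481 -0.335  0.102]
(500, 270) [ 0.53  -0.486 -0.   ]
(490, 240) [ 0.6   -0.47  -0.002]
(520, 200) [ 0.672 -0.489  0.102]
(480, 180) [ 0.745 -0.454  0.01 ]
(460, 130) [ 0.812 -0.354  0.144]
(500, 330) [ 0.408 -0.392  0.151]
(480, 230) [ 0.624 -0.449 -0.002]
(540, 300) [ 0.463 -0.569  0.001]
-0.6 0 0 0
-0.55 42 0.16082306786191813 [ 0.44391249 -0.50036005  0.16082307]
-0.5 6658 0.24898672705990077 [ 0.78921724 -0.4869728   0.24898673]
-0.45 1970 0.3678173488726869 [ 0.76391982 -0.40223392  0.36781735]
-0.4 4455 0.40718075780389995 [ 0.79772591 -0.35003772  0.40718076]
-0.35 1764 0.40814950843434744 [ 0.79539948 -0.34204312  0.40814951]
-0.3 1274 0.4042532673416483 [ 0.79900858 -0.27614586  0.40425327]
-0.25 1258 0.399372109848337 [ 0.79873776 -0.24237809  0.39937211]
```

```bash
python3 -m inch '[[-0.98,0.148,-0.09,0,0,0],[-0.98,0.148,-0.09,0,0,0],[-0.98,0.148,-0.09,0,0,0],[-0.98,0.148,-0.09,0,0,0],[-0.98,0.148,-0.09,0,0,0]]' && python3 -m inch '[[-0.98,0.148,-0.09,0,0,0],[-0.98,0.148,-0.09,0,0,0],[-0.98,0.148,-0.09,0,0,0],[-0.98,0.148,-0.09,0,0,0],[-0.98,0.148,-0.09,0,0,0]]' && python3 -m inch '[[-0.98,0.148,-0.09,0,0,0],[-0.98,0.148,-0.09,0,0,0],[-0.98,0.148,-0.09,0,0,0],[-0.98,0.148,-0.09,0,0,0],[-0.98,0.148,-0.09,0,0,0]]' && python3 -m inch '[[0,0,0,0,0,0.078],[0,0,0,0,0,0.078],[0,0,0,0,0,0.078],[0,0,0,0,0,0.078],[0,0,0,0,0,0]]'
python3 - <<'E'
from h import *
c=snap("wrist","w9"); print(read_state()["joint_positions"].round(2))
E
```

```text
time: 15.7
ee_pos: [0.5634, 0.0866, 0.1829]
eef_rot: [0.775, 0.632, -0.001, -0.0]
ft_force: [0.9, 0.1, -0.3]
width: 0.0523
time: 16.32
ee_pos: [0.553, -0.1111, 0.2009]
eef_rot: [0.775, 0.632, -0.001, -0.001]
ft_force: [0.2, -0.3, 0.0]
width: 0.0526
time: 16.95
ee_pos: [0.5428, -0.3088, 0.2187]
eef_rot: [0.775, 0.632, -0.001, -0.001]
ft_force: [0.1, 0.2, -0.1]
width: 0.0523
time: 17.58
ee_pos: [0.543, -0.3076, 0.2188]
eef_rot: [0.937, 0.35, -0.001, -0.001]
ft_force: [0.0, 0.4, -0.0]
width: 0.0523
[-0.09  0.39  0.7   1.5  -0.25  1.35 -0.22]
```

View pics/w9.png

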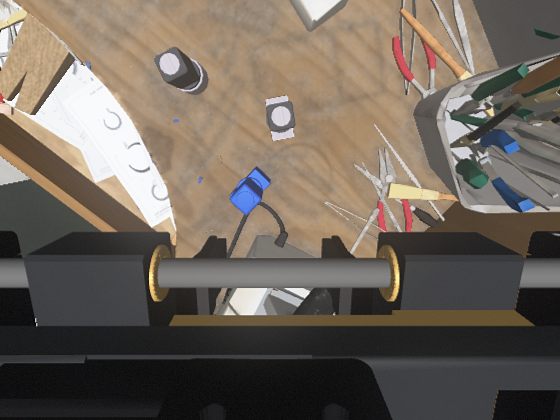

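The rectangular-foot punch is at (281,117), almost square in view. The round one is at (181,69) and the blue look-alike at (249,190).

Run:
```python
from h import *
c=load("w9"); im=c["img"]; hsv=cv2.cvtColor(im,cv2.COLOR_RGB2HSV)
cv2.imwrite("pics/w9c.png",cv2.resize(im[85:155,240:320,::-1],None,fx=8,fy=8,interpolation=cv2.INTER_CUBIC))
m=((hsv[:,:,1]<25)&(hsv[:,:,2]>150)).astype(np.uint8); m[:90]=0;m[150:]=0;m[:,:255]=0;m[:,310:]=0
n,l,st,ce=cv2.connectedComponentsWithStats(m)
for i in range(1,n):
    if st[i,4]>15: print(st[i],ce[i].round(2))
print("button depth",dep(c,282,117),"foot",dep(c,278,99),dep(c,285,135))
print("tool x ang",2*np.degrees(np.arctan2(c.get('q',[0])[0],1)))
```

```text
[266  95  22  11 135] [276.3   99.96]
[271 106  20  20 309] [280.61 115.72]
[271 128  23  13 170] [282.34 134.43]
button depth [ 0.60541524 -0.26224083  0.08584026] foot [ 0.61868047 -0.24657284  0.03235307] [ 0.59591513 -0.27666158  0.03060475]
tool x ang 0.0
```

View pics/w9c.png

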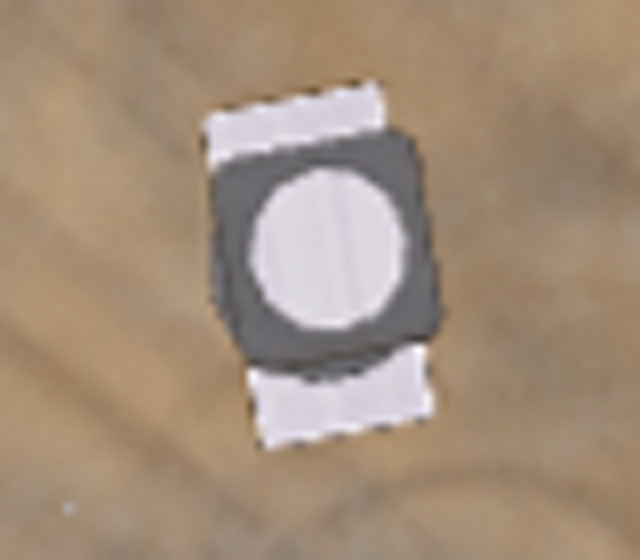

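Run:
```python
from h import *
c=load("w9"); im=c["img"]; hsv=cv2.cvtColor(im,cv2.COLOR_RGB2HSV)
px=[(240-.5+x/8,85-.5+y/8) for x,y in [(205,118),(380,82),(434,415),(265,447)]]
P=plane(c,px,.030); print(P.mean(0).round(4),np.linalg.norm(np.roll(P,-1,0)-P,axis=1).round(4))
v=(P[0]+P[1]-P[2]-P[3]);print("y ang",np.degrees(np.arctan2(v[1],v[0]))); v=(P[1]+P[2]-P[0]-P[3]);print("x ang",np.degrees(np.arctan2(v[1],v[0])))
m=((hsv[:,:,1]<25)&(hsv[:,:,2]>150)).astype(np.uint8); m[:90]=0;m[150:]=0;m[:,:255]=0;m[:,310:]=0
ys,xs=np.nonzero(m);h=cv2.convexHull(np.c_[xs,ys].astype(np.int32));b=np.zeros_like(m);cv2.fillConvexPoly(b,h,1)
print("foot hull",rectfit(c,b,.03))
g=((hsv[:,:,2]<125)&(hsv[:,:,1]<40)).astype(np.uint8); g[:98]=0;g[135:]=0;g[:,:262]=0;g[:,302:]=0
ys,xs=np.nonzero(g);h=cv2.convexHull(np.c_[xs,ys].astype(np.int32));b=np.zeros_like(m);cv2.fillConvexPoly(b,h,1)
print("handle",rectfit(c,b,.083))
print("button",plane(c,[(280.6,115.7)],.085))
# two-view height of the button: wrist vs top
t=load("top0");h2=cv2.cvtColor(t["img"],cv2.COLOR_RGB2HSV)
k=((h2[:,:,1]<35)&(h2[:,:,2]>120)).astype(np.uint8);k[:223]=0;k[240:]=0;k[:,:406]=0;k[:,420:]=0
n,l,st,ce=cv2.connectedComponentsWithStats(k)
i=1+st[1:,4].argmax(); print(st[i],ce[i])
A=np.asarray(c["position"]);B=np.asarray(t["position"]);da=rays(c,[(280.6,115.7)])[0];db=rays(t,ce[i])[0]
s=np.linalg.lstsq(np.c_[da,-db],B-A,rcond=None)[0]; print("tri",A+da*s[0],B+db*s[1])
s=read_state();print(s["ee_pos"],2*np.degrees(np.arctan2(s["eef_rot"][1],s["eef_rot"][0])))
```

```text
[ 0.6055 -0.2606  0.03  ] [0.0236 0.0436 0.0234 0.0434]
y ang 51.45064145127131
x ang -38.231482001536186
foot hull (array([ 0.60529779, -0.26042776]), [24.402339935302734, 44.2974739074707], np.float32(51.61816))
handle (array([ 0.6041062 , -0.26098511]), [25.367507934570312, 26.009305953979492], np.float32(50.815437))
button [[ 0.60546819 -0.26052944  0.085     ]]
[409 227   8   8  55] [412.56363636 230.67272727]
tri [ 0.60545082 -0.26053498  0.08539032] [ 0.60556173 -0.26049222  0.08539587]
[ 0.54307665 -0.30764157  0.21901859] 41.171539282933274
```

```bash
python3 -m inch '[[0,0,0,0,0,-0.0435],[0,0,0,0,0,-0.0435],[0.95,0.24,0,0,0,0],[0.94,0.245,0,0,0,0],[0,0,0,0,0,0]]' && python3 -m inch '[[0,0,0.9,0,0,0],[0,0,0.9,0,0,0],[0,0,0.7,0,0,0],[0,0,0,0,0,0]]'
python3 - <<'E'
from h import *
c=snap("wrist","w10"); s=read_state();print(s["ee_pos"],2*np.degrees(np.arctan2(s["eef_rot"][1],s["eef_rot"][0])))
E
```

```text
time: 18.25
ee_pos: [0.6079, -0.2574, 0.2187]
eef_rot: [0.899, 0.438, -0.0, -0.001]
ft_force: [-0.7, 0.8, -0.5]
width: 0.052
time: 18.75
ee_pos: [0.6038, -0.2609, 0.1179]
eef_rot: [0.901, 0.434, -0.002, -0.001]
ft_force: [0.3, 0.1, -0.3]
width: 0.0524
[ 0.60485755 -0.26140373  0.11987016] 51.45582074664714
```

View pics/w10.png

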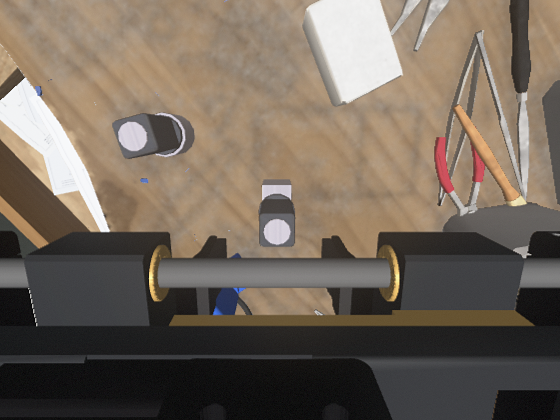

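```bash
python3 -m inch '[[0,0,0.8,0,0,0],[0,0,0.7,0,0,0],[0,0,0.4,0,0,0],[0,0,0,0,0,0]]' && python3 -m inch '[[0,0,0,0,0,0],[0,0,0,0,0,0],[0,0,0,0,0,0],[0,0,0,0,0,0]]' -1 40 && python3 -m inch '[[0,0,0,0,0,0],[0,0,0,0,0,0]]'
```

```text
time: 19.3
ee_pos: [0.6056, -0.261, 0.0442]
eef_rot: [0.901, 0.434, -0.0, -0.0]
ft_force: [-0.3, 0.0, -0.1]
width: 0.0523
time: 19.8
ee_pos: [0.6059, -0.261, 0.0445]
eef_rot: [0.901, 0.434, 0.0, 0.0]
ft_force: [0.0, 0.4, 2.2]
width: 0.0237
time: 20.05
ee_pos: [0.606, -0.261, 0.0445]
eef_rot: [0.901, 0.434, 0.0, 0.0]
ft_force: [-0.1, -0.2, 4.0]
width: 0.0237
```

```bash
python3 -m inch '[[0,0,-0.6,0,0,0],[0,0,-0.9,0,0,0],[0,0,-0.9,0,0,0],[0,0,-0.6,0,0,0],[0,0,0,0,0,0]]'
python3 - <<'E'
from h import *
c=snap("wrist","w11")
for n in("top0","scene0"):
    c=load(n); z=c["depth"]; vv,uu=np.nonzero(z>0); pts=np.asarray(c["position"])+rays(c,np.c_[uu,vv])*z[vv,uu][:,None]
    for lo in (.03,.08,.12,.16,.2):
        q=pts[(pts[:,0]>.6)&(pts[:,0]<.85)&(pts[:,1]>.2)&(pts[:,1]<.43)&(pts[:,2]>lo)]
        q=q[(q[:,1]>.28)]
        if len(q): print(n,lo,len(q),q.min(0).round(3),q.max(0).round(3))
E
```

```text
time: 20.68
ee_pos: [0.6063, -0.2612, 0.1651]
eef_rot: [0.901, 0.434, 0.001, 0.001]
ft_force: [0.8, 0.8, -5.1]
width: 0.0236
top0 0.03 9383 [0.702 0.28  0.03 ] [0.85  0.43  0.389]
top0 0.08 8267 [0.725 0.28  0.08 ] [0.85  0.43  0.389]
top0 0.12 7481 [0.725 0.28  0.12 ] [0.85  0.43  0.389]
top0 0.16 6674 [0.725 0.28  0.16 ] [0.85  0.43  0.389]
top0 0.2 6363 [0.761 0.28  0.348] [0.85  0.43  0.389]
scene0 0.03 2416 [0.64 0.28 0.03] [0.85 0.43 0.39]
scene0 0.08 1813 [0.64 0.28 0.08] [0.85 0.43 0.39]
scene0 0.12 1526 [0.64 0.28 0.12] [0.85 0.43 0.39]
scene0 0.16 1126 [0.64 0.28 0.16] [0.85 0.43 0.39]
scene0 0.2 936 [0.64  0.28  0.241] [0.85 0.43 0.39]
```

View pics/w11.png

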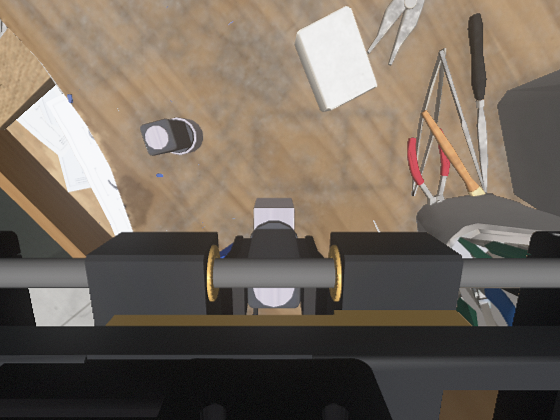

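```bash
cat > foot.py <<'E'
from h import *
import sys
c=load(sys.argv[1]); im=c["img"]; hsv=cv2.cvtColor(im,cv2.COLOR_RGB2HSV)
x0,x1,y0,y1=245,305,190,235
cv2.imwrite(f"pics/{sys.argv[1]}f.png",cv2.resize(im[y0:y1,x0:x1,::-1],None,fx=12,fy=12,interpolation=cv2.INTER_CUBIC))
T=c["tool_from_camera"]; zt=.0145
def tool(px):
    px=np.atleast_2d(px); d=np.c_[(px[:,0]-c["cx"])/c["fx"],(px[:,1]-c["cy"])/c["fy"],np.ones(len(px))]@T[:3,:3].T
    return T[:3,3]+d*((zt-T[2,3])/d[:,2])[:,None]
m=((hsv[:,:,1]<25)&(hsv[:,:,2]>160)).astype(np.uint8)
L=[];Rr=[]
for r in range(203,216):
    k=np.nonzero(m[r,x0:x1])[0]
    L.append((x0+k.min()-.5,r));Rr.append((x0+k.max()+.5,r))
tops=[]
for u in range(258,291):
    k=np.nonzero(m[y0:y1,u])[0]
    if len(k): tops.append((u,y0+k.min()-.5))
tl,tr,tt=tool(L),tool(Rr),tool(tops)
print("L y",tl[:,1].mean(),"R y",tr[:,1].mean(),"centre y",(tl[:,1].mean()+tr[:,1].mean())/2,"width",tr[:,1].mean()-tl[:,1].mean())
f=lambda P:cv2.fitLine(P[:,:2].astype(np.float32),cv2.DIST_HUBER,0,1e-4,1e-4).ravel()
for n,P in(("L",tl),("R",tr),("far",tt)): v=f(P); print(n,np.degrees(np.arctan2(v[1],v[0])))
print("far edge x",np.median(tt[:,0]),"-> centre x",np.median(tt[:,0])-.022)
E
python3 foot.py w11
```

```text
Traceback (most recent call last):
  File "foot.py", line 14, in <module>
    L.append((x0+k.min()-.5,r));Rr.append((x0+k.max()+.5,r))
                 ~~~~~^^
ValueError: zero-size array to reduction operation minimum which has no identity
```

View pics/w11f.png

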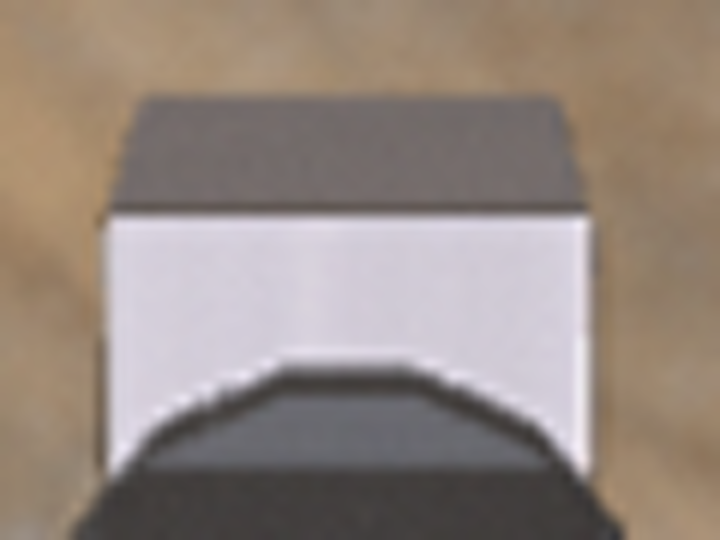

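```bash
sed -i 's/range(203,216)/range(210,224)/' foot.py; python3 foot.py w11
```

```text
L y -0.012459922756456033 R y 0.010983044273857535 centre y -0.0007384392412992493 width 0.023442967030313566
L 0.89249337
R -0.8876028
far 89.98022
far edge x 0.02180499250093139 -> centre x -0.00019500749906860987
```

```bash
python3 -m inch '[[0,0,0,0,0,-0.0576],[0,0,0,0,0,-0.0576],[0,0,0,0,0,-0.0576],[0,0,0,0,0,-0.0576]]' && python3 -m inch '[[0.98,-0.187,0,0,0,0],[0.98,-0.187,0,0,0,0],[0.98,-0.187,0,0,0,0],[0.98,-0.187,0,0,0,0]]' && python3 -m inch '[[0.98,-0.187,0,0,0,0],[0.98,-0.187,0,0,0,0],[0.98,-0.187,0,0,0,0],[0.98,-0.187,0,0,0,0]]' && python3 -m inch '[[0.98,-0.187,0,0,0,0],[0.98,-0.187,0,0,0,0],[0.98,-0.187,0,0,0,0],[0.98,-0.187,0,0,0,0],[0,0,0,0,0,0]]'
python3 - <<'E'
from h import *
c=snap("wrist","w12"); s=read_state();print(s["ee_pos"],2*np.degrees(np.arctan2(s["eef_rot"][1],s["eef_rot"][0])))
E
```

```text
time: 21.22
ee_pos: [0.6048, -0.2603, 0.1615]
eef_rot: [0.77, 0.638, -0.001, -0.001]
ft_force: [0.2, 0.3, -3.1]
width: 0.0238
time: 21.72
ee_pos: [0.6049, -0.0996, 0.1618]
eef_rot: [0.771, 0.636, -0.001, -0.001]
ft_force: [0.2, -0.5, -3.7]
width: 0.0239
time: 22.22
ee_pos: [0.6053, 0.0597, 0.1618]
eef_rot: [0.771, 0.637, -0.001, -0.001]
ft_force: [-0.2, 0.0, -4.1]
width: 0.0239
time: 22.85
ee_pos: [0.6047, 0.2226, 0.1612]
eef_rot: [0.769, 0.639, -0.001, -0.001]
ft_force: [-1.2, -0.3, -3.9]
width: 0.0239
[0.60537433 0.21962808 0.16150579] 79.2406847664767
```

View pics/w12.png

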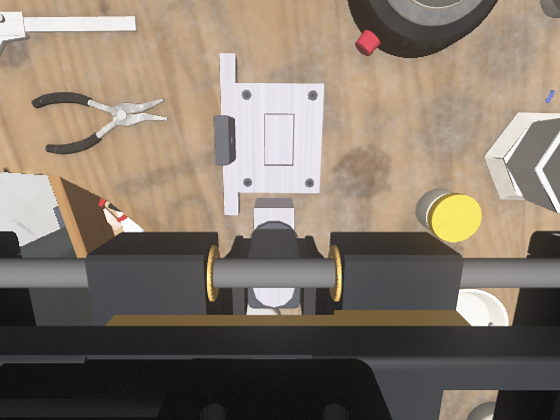

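```bash
cat > rel.py <<'E'
from h import *
import sys
c=load(sys.argv[1]); im=c["img"]; hsv=cv2.cvtColor(im,cv2.COLOR_RGB2HSV)
seeds=eval(sys.argv[2]); H=float(sys.argv[3])
s=[]
for u,v in seeds:
    a=7; roi=hsv[v-a:v+a+1,u-a:u+a+1,2]; yy,xx=np.nonzero(roi<135); s.append((u-a+xx.mean(),v-a+yy.mean()))
print(np.round(s,2).tolist())
T=c["tool_from_camera"]
def tool(px,zt):
    px=np.atleast_2d(px); d=np.c_[(px[:,0]-c["cx"])/c["fx"],(px[:,1]-c["cy"])/c["fy"],np.ones(len(px))]@T[:3,:3].T
    return T[:3,3]+d*((zt-T[2,3])/d[:,2])[:,None]
P=tool(s,H-.022); print(P[:,:2].round(4).tolist(),"mean",P.mean(0).round(4))
print("ang",np.degrees(np.arctan2(*(P[0]+P[1]-P[2]-P[3])[[1,0]])),"sizes",np.linalg.norm(P[0]-P[3]),np.linalg.norm(P[0]-P[1]))
W=plane(c,s,.022);print("world",W.mean(0).round(4), "ang", np.degrees(np.arctan2(*(W[0]+W[1]-W[2]-W[3])[[1,0]])))
E
python3 rel.py w12 '[(247,95),(313,95),(309,183),(248,182)]' .1613
python3 - <<'E'
from h import *
im=load("w12")["img"]; cv2.imwrite("pics/w12c.png",cv2.resize(im[45:235,205:335,::-1],None,fx=3.1,fy=3.1,interpolation=cv2.INTER_CUBIC))
E
```

```text
[[246.36, 94.74], [312.53, 95.47], [309.41, 182.91], [247.52, 182.18]]
[[0.0973, -0.026], [0.0967, 0.0341], [0.0164, 0.0335], [0.0171, -0.0266]] mean [0.0569 0.0037 0.1393]
ang 0.4153221560865569 sizes 0.08018821192501899 0.06016515405496326
world [0.6183 0.2779 0.022 ] ang 79.00172782636021
```

View pics/w12c.png

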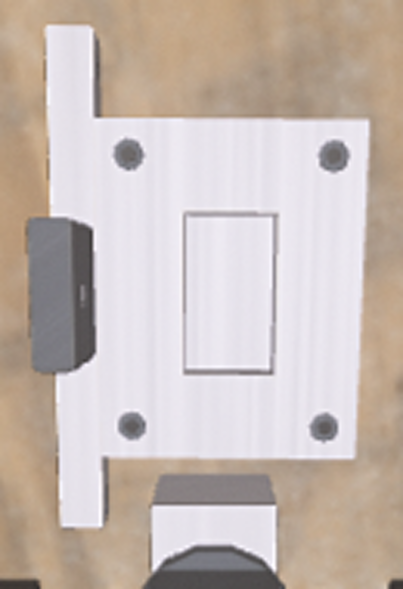

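```bash
python3 -m inch '[[0,0,0,0,0,0.0033],[0,0,0,0,0,0],[0,0,0,0,0,0]]'
python3 - <<'E'
from h import *
for i in range(3):
    s=read_state();print(s["ee_pos"].round(4),2*np.degrees(np.arctan2(s["eef_rot"][1],s["eef_rot"][0])))
c=snap("wrist","w13")
E
python3 rel.py w13 '[(247,95),(313,95),(309,183),(248,182)]' .1613; python3 foot.py w13
```

```text
time: 23.28
ee_pos: [0.607, 0.2172, 0.1641]
eef_rot: [0.774, 0.633, -0.0, 0.0]
ft_force: [0.0, 0.2, -4.3]
width: 0.0237
[0.607  0.2172 0.1641] 78.59236203493855
[0.607  0.2172 0.1641] 78.59236203493855
[0.607  0.2172 0.1641] 78.59236203493855
[[241.93, 90.48], [307.73, 90.23], [304.84, 177.77], [243.53, 177.44]]
[[0.1009, -0.03], [0.1012, 0.0296], [0.0214, 0.029], [0.0217, -0.0304]] mean [ 0.0613 -0.0004  0.1393]
ang 0.3897143916753806 sizes 0.0792109824318135 0.059619773292217924
world [0.6187 0.2773 0.022 ] ang 78.20265325540667
L y -0.012896722538095576 R y 0.01066849210640922 centre y -0.0011141152158431781 width 0.023565214644504798
L 0.8909015
R 0.9620465
far 89.980644
far edge x 0.022215821201921268 -> centre x 0.00021582120192126936
```

```bash
python3 -m inch '[[0.5,0.005,0,0,0,0.0015],[0.6,0.005,0,0,0,0],[0.43,0.003,0,0,0,0],[0,0,0,0,0,0],[0,0,0,0,0,0]]' && python3 -m inch '[[0,0,0.5,0,0,0],[0,0,0.5,0,0,0],[0,0,0.2,0,0,0],[0,0,0,0,0,0],[0,0,0,0,0,0]]'
python3 - <<'E'
from h import *
c=snap("wrist","w14");s=read_state();print(s["ee_pos"].round(4),2*np.degrees(np.arctan2(s["eef_rot"][1],s["eef_rot"][0])));c=snap("scene","s14");c=snap("top","t14")
E
```

```text
time: 23.95
ee_pos: [0.6198, 0.2768, 0.1641]
eef_rot: [0.775, 0.632, -0.0, 0.0]
ft_force: [-0.1, 0.4, -4.1]
width: 0.0238
time: 24.58
ee_pos: [0.62, 0.278, 0.1168]
eef_rot: [0.775, 0.633, 0.0, 0.0]
ft_force: [0.4, 0.2, -3.1]
width: 0.024
[0.6201 0.2781 0.117 ] 78.47837058992155
```

View pics/w14.png

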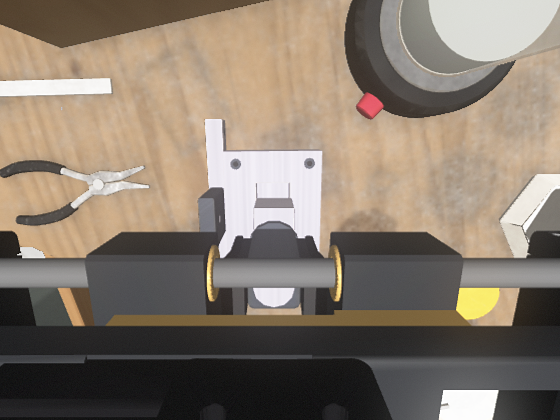

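View pics/s14.png

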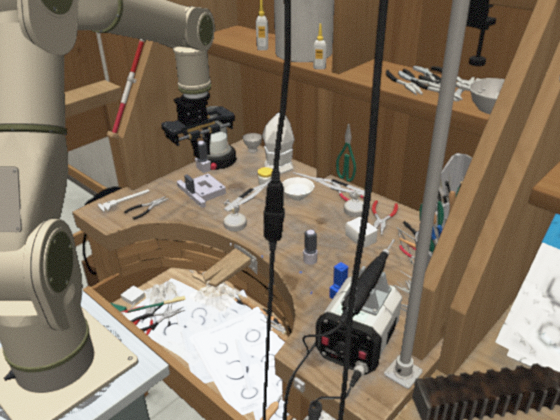

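Run:
```python
from h import *
c=load("w14"); im=c["img"]; cv2.imwrite("pics/w14c.png",cv2.resize(im[140:235,195:330,::-1],None,fx=5.5,fy=5.5,interpolation=cv2.INTER_CUBIC))
```

```text
(no output)
```

View pics/w14c.png

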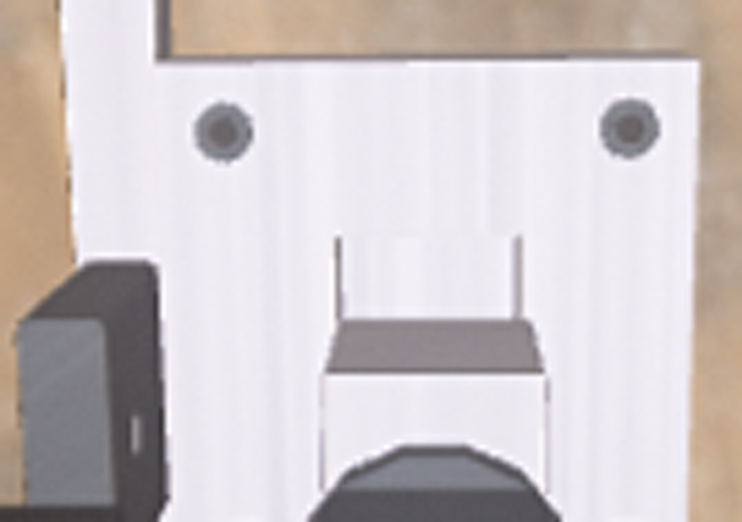

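```bash
cat > chk.py <<'E'
from h import *
import sys
c=load(sys.argv[1]); ox,oy,f=eval(sys.argv[2]); op,sc,fb,ft=eval(sys.argv[3]); zb=float(sys.argv[4])
g=lambda L:[(ox-.5+(x+.5)/f,oy-.5+(y+.5)/f) for x,y in L]
O=plane(c,g(op),.022);S=plane(c,g(sc),.022);B=plane(c,g(fb),zb);F=plane(c,g(ft),zb+.03)
v=S[1]-S[0];a=np.arctan2(v[1],v[0]);x=np.array([np.cos(a),np.sin(a)]);y=np.array([-x[1],x[0]])
d=lambda P:(float((P.mean(0)[:2]-S.mean(0)[:2])@x),float((P.mean(0)[:2]-S.mean(0)[:2])@y))
an=lambda P:float(np.degrees(np.arctan2(P[1,1]-P[0,1],P[1,0]-P[0,0])))
L=lambda P:float(np.linalg.norm(P[1]-P[0]))
print("angles op,screws,footbot,foottop",an(O),an(S),an(B),an(F),"len",L(O),L(S),L(B),L(F))
print("die centre from screws",S.mean(0)[:2]-.04*y,"from opening",O.mean(0)[:2]-.024*y)
print("foot centre bot",B.mean(0)[:2]-.022*y,"top",F.mean(0)[:2]-.022*y)
for n,P in(("bot",B),("top",F)):
    e=P.mean(0)[:2]-.022*y; e1=e-(S.mean(0)[:2]-.04*y);e2=e-(O.mean(0)[:2]-.024*y); print(n,"minus die (x,y) by screws",(e1@x).round(4),(e1@y).round(4),"by opening",(e2@x).round(4),(e2@y).round(4))
E
python3 chk.py w14 '(195,140,5.5)' '[[(337,236),(522,236)],[(223,131),(630,128)],[(341,320),(533,320)],[(323,373),(547,373)]]' .0723
```

```text
angles op,screws,footbot,foottop -11.517667033923372 -11.098234065556424 -11.517387562376207 -11.51720773311925 len 0.027862664822726476 0.06038746414105707 0.02355606063860719 0.023689447881375284
die centre from screws [0.61801098 0.27834225] from opening [0.61833733 0.27833307]
foot centre bot [0.61931848 0.27779592] top [0.6192018  0.27842339]
bot minus die (x,y) by screws 0.0014 -0.0003 by opening 0.0011 -0.0003
top minus die (x,y) by screws 0.0012 0.0003 by opening 0.0008 0.0003
```

```bash
python3 -m inch '[[0,-0.025,0.3,0,0,0],[0,0,0.3,0,0,0],[0,0,0.2,0,0,0],[0,0,0,0,0,0],[0,0,0,0,0,0]]'
python3 - <<'E'
from h import *
c=snap("wrist","w15");s=read_state();print(s["ee_pos"].round(4),2*np.degrees(np.arctan2(s["eef_rot"][1],s["eef_rot"][0])))
im=c["img"]; cv2.imwrite("pics/w15c.png",cv2.resize(im[140:240,195:330,::-1],None,fx=5.5,fy=5.5,interpolation=cv2.INTER_CUBIC))
E
```

```text
time: 25.35
ee_pos: [0.6189, 0.2781, 0.0844]
eef_rot: [0.775, 0.633, 0.0, 0.0]
ft_force: [0.6, 0.4, -3.9]
width: 0.0237
[0.6189 0.2782 0.0846] 78.47273509095751
```

View pics/w15c.png

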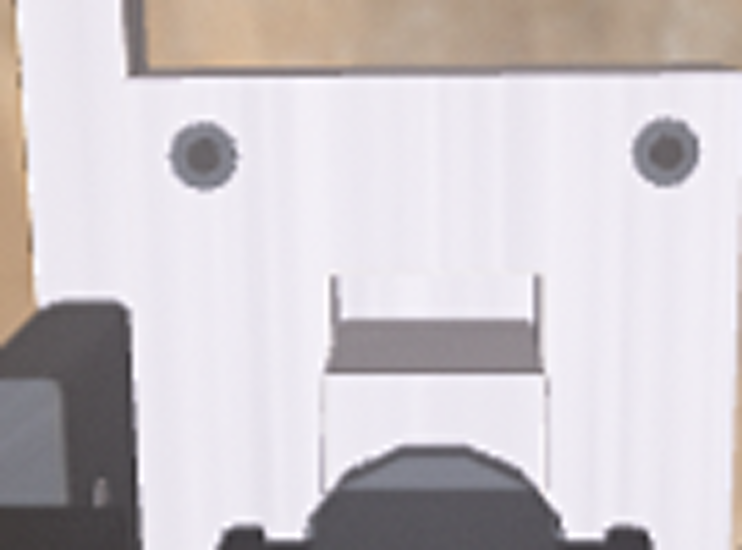

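```bash
python3 chk.py w15 '(195,140,5.5)' '[[(331,275),(542,275)],[(204,155.5),(666,152)],[(340,320),(535,320)],[(324,373),(547,373)]]' .040; python3 -m inch '[[0,0,0.1,0,0,0],[0,0,0.1,0,0,0],[0,0,0,0,0,0],[0,0,0,0,0,0]]'
python3 - <<'E'
from h import *
c=snap("wrist","w16");s=read_state();print(s["ee_pos"].round(4),s["eef_rot"],2*np.degrees(np.arctan2(s["eef_rot"][1],s["eef_rot"][0])))
im=c["img"]; cv2.imwrite("pics/w16c.png",cv2.resize(im[140:240,195:330,::-1],None,fx=5.5,fy=5.5,interpolation=cv2.INTER_CUBIC))
c=snap("scene","s16"); cv2.imwrite("pics/s16c.png",cv2.resize(c["img"][140:260,150:290,::-1],None,fx=5,fy=5,interpolation=cv2.INTER_CUBIC))
c=snap("top","t16")
E
```

```text
angles op,screws,footbot,foottop -11.517223193552251 -11.086437274475799 -11.516410278399636 -11.515439247583238 len 0.027944917699579123 0.06014723277736064 0.023917695484134482 0.023576285020259203
die centre from screws [0.61808975 0.2782456 ] from opening [0.61817009 0.27821172]
foot centre bot [0.61821378 0.27790567] top [0.61810379 0.27854369]
bot minus die (x,y) by screws 0.0002 -0.0003 by opening 0.0001 -0.0003
top minus die (x,y) by screws -0.0 0.0003 by opening -0.0001 0.0003
time: 25.9
ee_pos: [0.6187, 0.2781, 0.0762]
eef_rot: [0.775, 0.633, 0.0, -0.0]
ft_force: [-0.0, -0.2, -3.8]
width: 0.0234
[0.6187 0.2781 0.0763] [ 7.74516004e-01  6.32554305e-01  1.03587894e-04 -1.09623932e-05] 78.47765446854221
```

View pics/w16c.png

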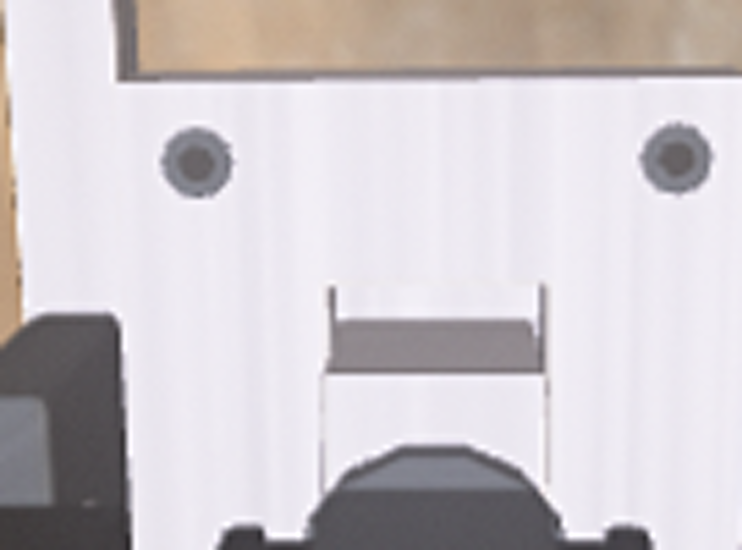

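View pics/s16c.png

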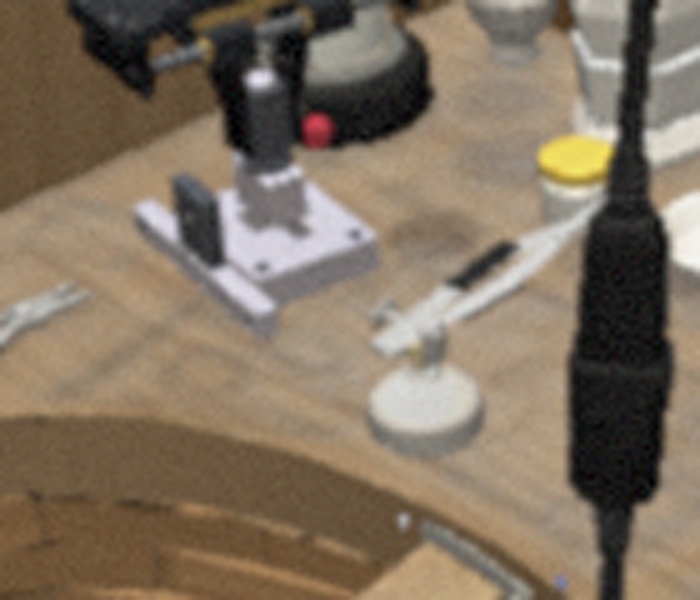

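View pics/t16.png

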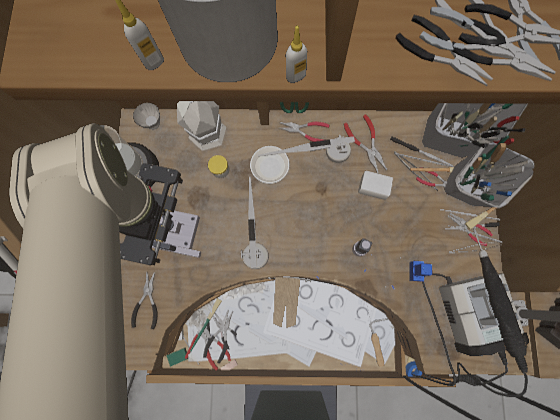

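```bash
python3 chk.py w16 '(195,140,5.5)' '[[(328,286),(547,286)],[(197,162.5),(677,159)],[(334,320),(540,320)],[(324,373),(547,373)]]' .0318
python3 - <<'E'
from h import *
a,b=load("top0"),load("t16")
for n,(u,v) in dict(stand=(254,253),jar=(218,165),plaster=(377,184),round=(363,247)).items():
    w=14; A=cv2.cvtColor(a["img"],cv2.COLOR_RGB2GRAY)[v-w:v+w,u-w:u+w].astype(np.float32);B=cv2.cvtColor(b["img"],cv2.COLOR_RGB2GRAY)[v-w:v+w,u-w:u+w].astype(np.float32)
    print(n,"shift px",cv2.phaseCorrelate(A,B))
c=load("w12"); P=plane(c,[(205+45/3.1,45+25/3.1),(205+94/3.1,45+27/3.1),(205+61/3.1,45+526/3.1),(205+103/3.1,45+526/3.1)],.018)
die=np.array([.6182,.278]);t=np.radians(78.8);y=np.array([np.cos(t),np.sin(t)]);x=np.array([y[1],-y[0]])
m=P.mean(0)[:2]-die; print("SE centre in die frame",m@x,m@y); v=(P[0]+P[1]-P[2]-P[3]);print("SE ang",np.degrees(np.arctan2(v[1],v[0])))
E
```

```text
angles op,screws,footbot,foottop -11.508761264025226 -11.095388573803646 -11.507723447452701 -11.506085263707615 len 0.027986877335424803 0.0602617652477791 0.02526072014996874 0.023569539407793463
die centre from screws [0.61810804 0.27824557] from opening [0.61807283 0.27827205]
foot centre bot [0.61792131 0.27792583] top [0.61788339 0.27855588]
bot minus die (x,y) by screws -0.0001 -0.0003 by opening -0.0001 -0.0004
top minus die (x,y) by screws -0.0003 0.0003 by opening -0.0002 0.0002
stand shift px ((-0.012972489866479364, 0.014294199895299897), 0.9960255263911353)
jar shift px ((0.003259893280850079, -0.05768001824927005), 0.9877720676528083)
plaster shift px ((0.00951864006646197, 0.0014912781138800568), 0.9876303778754341)
round shift px ((-0.03268709627224453, -0.03145990406713395), 0.9949235876401266)
SE centre in die frame -0.046899393275728826 0.0005618133761137283
SE ang 78.92724654242035
```

```bash
python3 -m inch '[[0,0,0,0,0,0],[0,0,0,0,0,0]]' && python3 -c "
from bench import close_job; print(close_job())"
```

```text
time: 26.3
ee_pos: [0.6187, 0.2781, 0.0762]
eef_rot: [0.775, 0.633, 0.0, -0.0]
ft_force: [0.2, -0.2, -3.1]
width: 0.0237
the job is handed in; nothing more can be done
None
```

I finished and handed in the job at about 26 s of the 64 s allowed; it reports no verdict, so everything below comes from my own checks.

- **Straightedge:** I pressed it flush against the die's near face and released it. I measured its centre at (-46.9, +0.6) mm in the die frame and parallel to about 0.1°. That view was taken after release but before the final descent. In the last pictures it still looks flush.
- **Punch:** I lifted it to about 0.12 m and carried it over the soldering stand. It now hovers about 9.8 mm above the die's top, worked out from the tool height (0.0762 m) less the 44.5 mm grip offset. It is within about 0.5 mm of the opening's centre and square to about 0.4°. The wrist force shows only its weight, so it is not touching the die.
- **Things to leave alone:** the soldering stand, jar, plaster block and round-footed punch moved less than 0.1 pixel (about 0.2 mm) between the first and last top views.

**Disagreements:**
- The die's angle varied between 78.2° and 79.2° from view to view.
- In the last close view the foot's lower edge came out 25.3 mm wide instead of 24 mm. I put this down to blurred corners; the view just before it gave 23.9 mm.

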